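# Clamp the re-glued ledge of a slide-reading slope

### The job

The dark ledge on the plywood reading slope has been re-glued, but its right end still stands up off the board because the F-clamp there is not done up (the left clamp already is: leave that one as it is). Slide the right clamp's loose jaw down its bar until the pad bears on the ledge and the jaw cocks and grips the bar, then screw its handle up good and tight, about one full turn clockwise, so that the ledge is drawn down flat on the board. Let go of the clamp, and leave the other things on the bench where they stand.

Things in the scene. Friction and masses are not known exactly. Their poses are not given: they have to be found in the camera images.
- slope: plywood reading slope for slide trays, fixed. Origin on the bench, upright frame: x away from the robot at yaw 0, z up. Its board, 320 mm wide, 230 mm up the slope, 18 mm thick, rises away from the robot at 30 deg; the board's lower top edge lies right above the origin, at z = 75 mm. 'Tilted frame' below: x up the slope, y left, z square off the board, leaning 30 deg towards the robot.
- clamp: the right-hand F-clamp, open: dark iron arms, steel bar 20 mm deep and 8 wide, wooden handle. Bar and lower jaw are fixed. Origin on the bench below the board's lower top edge, upright, yaw as the slope's. The bar stands square off the board (so 30 deg off vertical), its middle 20 mm in front of the edge, its top 138 mm off the board's face. The screw is parallel to it, 78 mm up-slope.
- jaw (a joint): height of the loose jaw on its bar, m: 0 lowest, 0.066 highest, 0.044 to 0.062 at the start, about 0.007 to 0.009 when bound on the ledge; the heel travels as far. Pushed along the bar at its heel it slides with about 4 to 12 N and stops dead once bound; pushed or loaded out at the screw or pad it tilts and jams on the bar. It stays where it is left.
- jaw_tilt (a joint): tilt of the loose jaw on its bar, rad: about -0.05 at the start, the pad end drooping; above +0.04 when the ledge has pushed the pad end up and the jaw is bound on the bar, up to 0.1 when tight.
- heel (a point): middle of the top face of the loose jaw's heel, a block 24 mm wide (y) and 22 mm high that sticks out 30 mm behind the bar, on the robot's side; the place to push the jaw. This point is 28 mm from the bar's middle, 18 mm from the bar's near face. Tilted frame.
- pad_face (a point): middle of the pad's pressing face (round rubber-faced pad, 29 mm across) at the lower end of the screw; it starts about 25 to 50 mm above the ledge. Tilted frame.
- handle_grip (a point): middle of the wooden handle, on the screw's axis: round, 32 mm across and 92 mm long along the screw (46 mm each way from this point). Its axis is square off the board, leaning 30 deg towards the robot, so its free end faces up and towards the robot. It has a little springy play: it rocks up to 4 deg about its screw. Frame turns with the handle, z along the axis towards the free end.
- handle (a joint): turn of this handle, rad: 0 at start, grows clockwise seen from its free end (tightening). The screw goes in 6 mm a turn, handle and all, and 22 mm in all: too little unless the jaw is slid down first. It takes about 0.15 N m to turn. With the jaw bound, 2 to 3 rad draw the ledge flat; 5 to 7 rad make it tight (the pad then presses with 40 to 60 N); more does no harm.
- ledge (a joint): lift of the ledge, rad, hinging about its clamped left end: 0 flat on the board, about 0.014 at the start (2.6 mm off the board at the right clamp). It is springy: about 15 N at the clamp press it flat.
- ledge_end (a point): middle of the ledge's top face, 30 mm from its right end. Dark hardwood ledge 240 mm long (y), 40 mm up the slope, 30 mm high, its middle line 58 mm up from the board's lower edge. Tilted frame.
- tight_clamp: the left-hand F-clamp of the same make, already tight; do not touch. Same frame as the right one's.
- tight_handle (a joint): turn of the tight clamp's handle, rad, 0 at the start; must stay.
- tube_rack: black plastic tube rack 130 x 180 x 42 mm, origin under its middle
- stain_bottle: amber stain jar, 58 mm across, 115 mm tall, black cap, orange label, origin under its middle
- glue_bottle: cream glue bottle with green band and yellow tip, 62 mm across, 170 mm tall, origin under its middle
- slide_box: blue slide box 90 x 170 x 34 mm, origin under its middle
- screwdriver: screwdriver lying on the bench to the right of the slope
- offcut: dark wood offcut 40 x 110 x 30 mm, origin under its middle
- beaker: clear plastic beaker, 68 mm across, 85 mm tall, origin under its middle

How it is judged:
On the way, in this order (a step that is already met when the one before it is completed fails the run):
1. the loose jaw has been slid down: its pad bears on the ledge, and the jaw has tilted and bound on its bar (contact force between clamp and slope above 1 N and value of joint jaw_tilt above 0.03 rad), for 0.2 s.
2. the screw is tight and the ledge flat on the board (contact force between clamp and slope above 25 N and value of joint ledge below 0.003 rad and value of joint jaw_tilt above 0.03 rad), for 0.2 s.
At the end, for the whole second after the job is handed in: The right clamp's pad presses on the ledge with more than 25 N, its jaw bound on the bar (tilted by more than 0.03 rad), the ledge flat on the board (lift under 0.003 rad, about 0.5 mm at the clamp), the handle at rest and released (all of step 2 and velocity of joint handle between -0.1 and 0.1 rad/s); the robot touches nothing.
It fails at once if a bystander is shoved more than 30 mm or knocked over (distance of any of tube_rack, stain_bottle, glue_bottle, slide_box, screwdriver, offcut, beaker from where it was at the start of the episode above 0.03 m or angle between any of stain_bottle, glue_bottle, beaker's own z axis and vertical above 0.5 rad).
It fails at once if the tight clamp's handle is turned (value of joint tight_handle above 0.3 rad or value of joint tight_handle below -0.3 rad).
It also fails if it takes over 67 s, if anything falls off the work surface, if the arm or the gripper's body presses on something with over 40 N, if the wrist force passes 120 N, or if a joint passes its speed limit or range.

### The arm

A 6-joint arm with a two-finger parallel gripper is mounted at the origin on the work surface. World frame = base frame: x ahead of the robot, y to its left, z up, the work surface at z = 0. Lengths are in m, angles in rad, forces in N, time in s.
With the tool pointing down it reaches from about 0.35 to 0.875 m from the base axis. Payload 4.2 kg.
Tool frame: the origin (TCP) lies on the mounting face of the last link; the fingertips stand 173 mm ahead of it and the grasp point (between the pads) lies 155 mm ahead of it; z points along the fingers, x is the direction in which the jaws open and shut, and the axes are right-handed (so a half turn about z gives the same grasp; the last joint's range is limited). The gripper opens to 85 mm and grips with 20 to 120 N. Pads are 22 mm wide; open, the fingers measure 114 mm over their backs; the gripper's body (76 mm by 85 mm) begins 54 mm behind the grasp point. The pads swing forward as they close: fully open they stand 13 mm farther back than shut.
Start: joints at [1.57, 0.385, 0.008, 0, -1.194, -0.259], TCP at [0.161, 0.604, 0.405] pointing down, gripper open.
Joint ranges: [-3.14, 3.14], [-1.21, 2.06], [-1.07, 1.41], [-3.16, 2.05], [-2.99, -0.16], [-3.1, 3.1]. Speed limits (rad/s): [2.79, 2.79, 3.14, 3.14, 3.14, 3.14].

### API

Orientations are given as a unit quaternion [w, x, y, z].
In Python, from station import arm, imaging gives the robot as it stands. The module is installed in compiled form; this text tells all that it offers.
- The arm moves only by the tool play_rows, never from a script. Its arguments are lists of equal length, an entry for each row: "offset": the shift along the tool's x, y, z in m, a list of three; "dr": the turn, a rotation vector about the tool's x, y, z in degrees, a list of three; "hand": the gripper's target within -1 to 1 (shut at 1, half-way at 0, fully open at -1). In form: {"offset": [[dx, dy, dz], ...], "dr": [[ax, ay, az], ...], "hand": [hand, ...]}. A call has exactly 5 rows; each row shifts and turns the commanded pose from where the row before left it, along the tool's axes as they then stand; what a row does not reach is not made up. A row lasts 1/10 s, in which the tool goes at most 50 mm and 8.59 degrees, less where a joint would pass 70% of its speed; a pose out of reach is approached as far as the arm can. A call is refused whole if a number of a shift passes 0.05 or a number of a turn 8.59, either way. A call with a gripper value outside its range is refused whole. The fingers move at their own pace and stop on an object; "grip_force" is the grip in N (left out, the last holds). Time passes only in rows, so rows that do not move let the fingers close, or fill a call up. It gives the time, the measured TCP pose, the force and the opening at its end, in the units of the state.
- arm.sense(): the state, without advancing time (a new reading comes with each control period).
- imaging.read_camera(name): name is "scene" or "top"; returns a dict with "frame" (420x560x3 uint8, red, green, blue), "mtx" (3x3 intrinsics, pixels), "eye" and "orientation" of the camera in the world. Camera axes: x right, y down, z forward; pixel columns grow to the right and rows downward; lengths in m; the calibration is good to about 2 mm. A picture is of the moment at which its call begins. There is no depth.
- arm.finish_job(): hands the job in, once; it reports no verdict.
Trained networks look in a picture, given as the dict that the camera call returned (one of the last four; its "shot" number tells which), for a name from the list of things; names that differ only in an ending like _2 or _b are one class to them, and where a whole thing is asked for, a point or a joint stands for the part that bears it (a point fixed in the world has none). Each returns a list of dicts, best first, with "score" (0 to 1); they miss things now and then, are a little off and sometimes report something else, mostly with a low value. They report only what shows in the picture. A call takes as long as a camera call.
- imaging.masks_of(picture, name): "region" (420x560 bool, what is visible of it).
- imaging.spot_point(picture, name): "position" ([x, y, z] in m, in world coordinates, good to about 4 mm: a listed point, or the origin of a listed thing).
The state is a dict: "t": time; "joint_positions": joint angles; "qd": joint speeds; "effort": joint torques, N m; "ee_pos": TCP position; "tool_rot": TCP orientation; "contact_force": force on the tool from outside, world axes, zero at the start; "torque": the same for the moment, N m; "finger_gap": finger opening in m.
Only numpy, scipy, OpenCV 4.12 (cv2) and the standard library are available. Lean on these libraries where they do the work, as an engineer would, in place of code of your own. Each camera call takes 0.05 s, during which the arm holds its last target.

## Working session

There is one attempt and no reset: what is moved stays moved. The work goes in short steps, Python scripts to look and compute and a tool call to move; the robot and the scene stay as the last step left them, time stands still between calls to the robot, and variables do not carry over. Pictures are saved under pics/ and viewed, and the job is handed in when it is done.

Besides the shell and the picture viewer there is one more tool, called after "Call:" as a command line: name --argument value ..., lists and objects as JSON in quotes. play_rows: Moves the arm, as the interface text tells. Its arguments: {"type":"object","properties":{"offset":{"type":"array"},"dr":{"type":"array"},"hand":{"type":"array"},"grip_force":{"type":"number"}},"required":["offset","dr","hand"]}

```bash
mkdir -p pics
cat > h.py <<'E'
import numpy as np, cv2
from scipy.spatial.transform import Rotation as R
from station import arm, imaging
def rot(q): return R.from_quat([q[1],q[2],q[3],q[0]])
def save(p,n): cv2.imwrite('pics/'+n+'.png',cv2.cvtColor(p['frame'],cv2.COLOR_RGB2BGR))
def proj(p,X):
    Rm=rot(p['orientation']).as_matrix(); c=Rm.T@(np.asarray(X)-p['eye']); u=p['mtx']@c; return u[:2]/u[2]
E
python3 - <<'E'
from h import *
s=arm.sense(); print({k:np.round(v,3) for k,v in s.items()})
for n in ['scene','top']:
    p=imaging.read_camera(n); save(p,n+'0'); print(n,p['eye'],p['orientation'],p['mtx'].tolist() if hasattr(p['mtx'],'tolist') else p['mtx'])
    for t in ['slope','clamp','heel','pad_face','handle_grip','ledge_end','tight_clamp','tube_rack','stain_bottle','glue_bottle','slide_box','screwdriver','offcut','beaker']:
        r=imaging.spot_point(p,t); print(t,[(round(float(a['score']),2),np.round(a['position'],3).tolist(),np.round(proj(p,a['position'])).tolist()) for a in r[:2]])
E
```

```text
{'t': np.float64(0.0), 'joint_positions': array([ 1.57 ,  0.386,  0.007, -0.   , -1.194, -0.259]), 'qd': array([-0.001, -0.001, -0.001,  0.001, -0.001, -0.001]), 'effort': array([-1.0000e-03, -3.9229e+01,  1.8840e+01,  4.1860e+00, -5.0000e-03,
       -0.0000e+00]), 'ee_pos': array([0.16 , 0.604, 0.404]), 'tool_rot': array([-0.001, -0.609,  0.793, -0.001]), 'contact_force': array([ 0.62 , -0.409, -0.275]), 'torque': array([ 0.05 ,  0.003, -0.039]), 'finger_gap': np.float64(0.085)}
scene [1.33323367 0.254912   1.10418669] [-0.19690446  0.54667336  0.76087103 -0.28888087] [[439.62739752188764, 0.0, 281.87000367272555], [0.0, 439.62739752188764, 216.57795574200355], [0.0, 0.0, 1.0]]
slope [(0.84, [0.69, 0.023, 0.004], [284.0, 287.0])]
clamp []
heel [(0.63, [0.689, 0.019, 0.001], [283.0, 287.0])]
pad_face [(0.57, [0.744, -0.051, 0.166], [250.0, 263.0])]
handle_grip [(0.86, [0.686, -0.078, 0.279], [245.0, 216.0]), (0.51, [0.353, 0.251, 0.002], [384.0, 222.0])]
ledge_end [(0.87, [0.761, -0.045, 0.13], [251.0, 276.0])]
tight_clamp []
tube_rack [(0.96, [0.372, -0.368, 0.004], [209.0, 184.0])]
[... 763 characters left out ...]
, 0.281], [306.0, 141.0])]
ledge_end [(0.63, [0.764, -0.049, 0.132], [292.0, 135.0])]
tight_clamp [(0.9, [0.645, 0.101, 0.003], [237.0, 190.0]), (0.36, [0.642, -0.106, 0.157], [314.0, 177.0])]
tube_rack [(0.56, [0.37, -0.367, 0.004], [407.0, 295.0]), (0.49, [0.765, -0.051, 0.131], [292.0, 134.0])]
stain_bottle [(0.88, [0.445, 0.398, 0.003], [124.0, 258.0])]
glue_bottle [(0.93, [0.654, 0.248, 0.002], [185.0, 186.0]), (0.73, [0.744, -0.054, 0.164], [294.0, 137.0])]
slide_box [(0.93, [0.354, 0.249, 0.001], [176.0, 294.0])]
screwdriver [(0.83, [0.589, -0.294, -0.001], [377.0, 214.0])]
offcut [(0.87, [0.748, -0.215, -0.001], [348.0, 159.0])]
beaker [(0.56, [0.567, -0.437, 0.001], [429.0, 223.0])]
```

View pics/scene0.png

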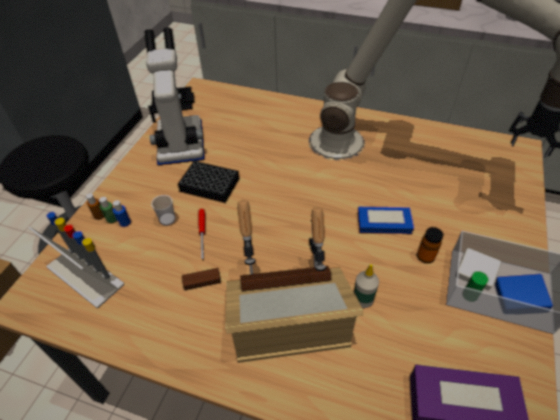

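View pics/top0.png

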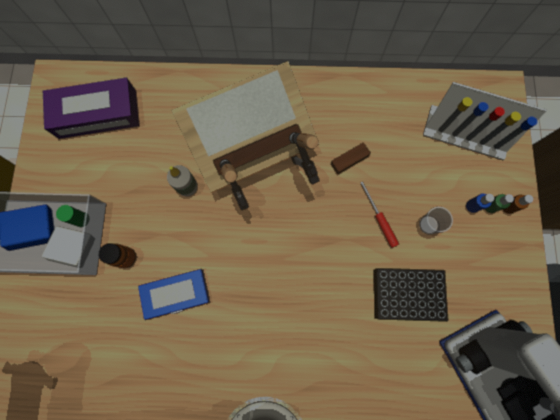

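Run:
```python
from h import *
p=imaging.read_camera('top'); f=p['frame'][70:240,200:360]
cv2.imwrite('pics/topz.png',cv2.cvtColor(cv2.resize(f,None,fx=3.5,fy=3.5,interpolation=2),cv2.COLOR_RGB2BGR)[:600,:800])
p=imaging.read_camera('scene'); f=p['frame'][160:330,190:350]
cv2.imwrite('pics/scz.png',cv2.cvtColor(cv2.resize(f,None,fx=3.5,fy=3.5,interpolation=2),cv2.COLOR_RGB2BGR))
```

```text
(no output)
```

View pics/topz.png

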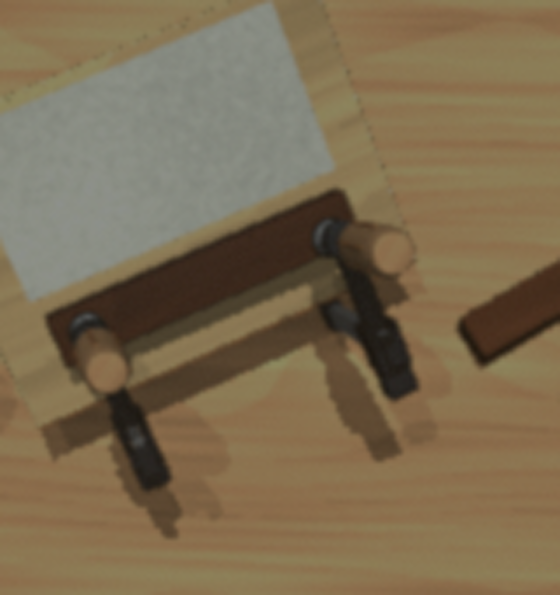

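View pics/scz.png

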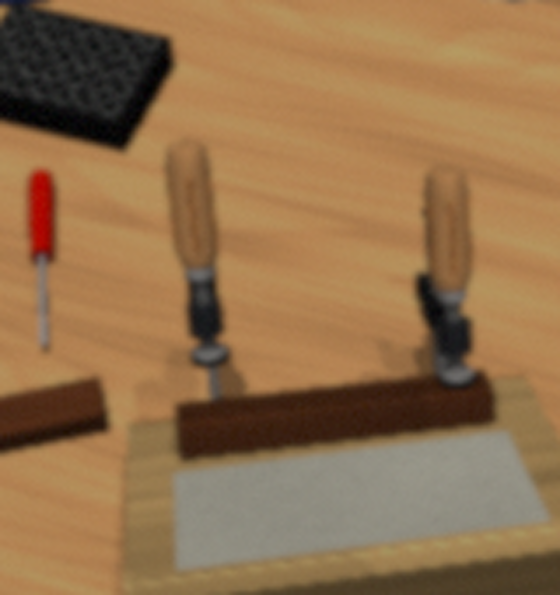

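The right clamp's handle is near px (245,215) in scene and (306,141) in top, with its jaw drooping. The heel is the dark block at about (314,177) in top, and the yaw is about 25°. Next I fit the geometry.

```bash
cat >> h.py <<'E'
def tilt(yaw): return (R.from_euler('z',yaw)*R.from_euler('y',-30,degrees=True))
def model(x,y,yaw): # returns fn tilted coords -> world (origin = board lower top edge)
    T=tilt(yaw); o=np.array([x,y,0.075]); return lambda c:o+T.apply(c)
E
python3 - <<'E'
from h import *
from scipy.optimize import least_squares
P={'slope':[],'clamp':[],'heel':[],'pad_face':[],'handle_grip':[],'ledge_end':[],'tight_clamp':[]}
pics=[]
for k in range(1):
  for n in ['scene','top']:
    p=imaging.read_camera(n);pics.append(p)
    for t in P:
        r=imaging.spot_point(p,t)
        if r and not(n=='scene' and t=='heel'): P[t].append(r[0]['position'])
for t in P: print(t,np.round(P[t],4).tolist())
def pred(v):
    x,y,yaw,yc,zh,zp,zg,yt=v; m=model(x,y,yaw); g=lambda c:np.array([x,y,0])+R.from_euler('z',yaw).apply(c)
    return dict(slope=g([0,0,0]),heel=m([-.048,yc,zh]),pad_face=m([.058,yc,zp]),handle_grip=m([.058,yc,zg]),ledge_end=m([.058,-.09,.0325]),tight_clamp=g([0,yt,0]),clamp=g([0,yc,0]))
def res(v):
    q=pred(v); out=[]
    for t in P:
        for a in P[t]:
            out+=list((np.array(a)-q[t])/.004)
    return out
s=least_squares(res,[.697,.018,.44,-.08,.1,.07,.18,.08],loss='soft_l1')
print(np.round(s.x,4),np.degrees(s.x[2])); q=pred(s.x)
for t in P:print(t,np.round(q[t],4),[np.round(np.array(a)-q[t],3).tolist() for a in P[t]])
# overlay
m=model(*s.x[:3])
for p,n in zip(pics,'st'):
    im=cv2.cvtColor(p['frame'],cv2.COLOR_RGB2BGR); im=cv2.resize(im,None,fx=3,fy=3)
    def poly(L,c):
        cv2.polylines(im,[np.int32([proj(p,m(a))*3+1 for a in L])],False,c,1)
    poly([[0,.16,0],[0,-.16,0],[.23,-.16,0],[.23,.16,0],[0,.16,0]],(0,0,255))
    for z in(0,.0325):poly([[.038,.12,z],[.038,-.12,z],[.078,-.12,z],[.078,.12,z],[.038,.12,z]],(0,255,0))
    yc=s.x[3]
    poly([[.058,yc,s.x[5]],[.058,yc,s.x[6]+.046]],(255,0,0))
    poly([[-.02,yc,0],[-.02,yc,.138]],(255,255,0))
    zh=s.x[4]; poly([[-.03,yc-.012,zh],[-.03,yc+.012,zh],[-.06,yc+.012,zh],[-.06,yc-.012,zh],[-.03,yc-.012,zh]],(255,0,255))
    x0,y0=(620,480) if n=='s' else (560,180)
    cv2.imwrite('pics/ov_%s.png'%n,im[y0:y0+560,x0:x0+560])
np.save('fit.npy',s.x)
E
```

```text
slope [[0.692, 0.0193, 0.002], [0.6899, 0.0205, 0.0002]]
clamp [[0.7331, -0.0589, 0.0011]]
heel [[0.6404, -0.1078, 0.1575]]
pad_face [[0.7433, -0.0536, 0.1638], [0.7443, -0.0547, 0.1646]]
handle_grip [[0.6853, -0.0784, 0.2814]]
ledge_end [[0.7608, -0.0457, 0.1304], [0.7644, -0.0502, 0.1318]]
tight_clamp [[0.6499, 0.1001, -0.0001]]
[ 0.6915  0.0188  0.4685 -0.0881  0.1228  0.0704  0.2038  0.0913] 26.84475656064309
slope [0.6915 0.0188 0.    ] [[0.001, 0.0, 0.002], [-0.002, 0.002, 0.0]]
clamp [ 0.7313 -0.0598  0.    ] [[0.002, 0.001, 0.001]]
heel [ 0.6394 -0.1063  0.1574] [[0.001, -0.001, 0.0]]
pad_face [ 0.7447 -0.053   0.1649] [[-0.001, -0.001, -0.001], [-0.0, -0.002, -0.0]]
handle_grip [ 0.6852 -0.0832  0.2805] [[0.0, 0.005, 0.001]]
ledge_end [ 0.7624 -0.0461  0.1321] [[-0.002, 0.0, -0.002], [0.002, -0.004, -0.0]]
tight_clamp [0.6502 0.1003 0.    ] [[-0.0, -0.0, -0.0]]
```

View pics/ov_s.png

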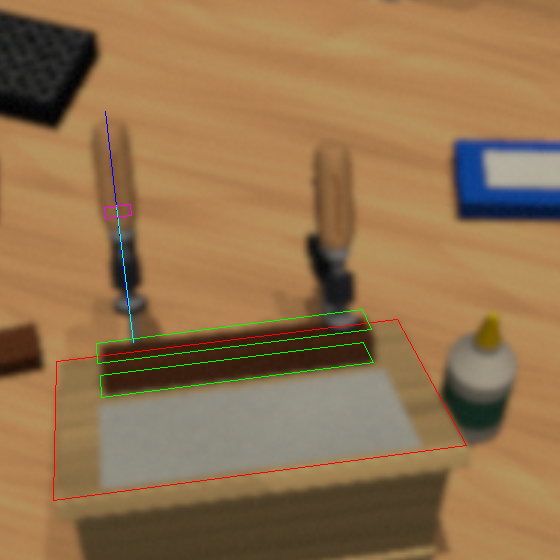

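View pics/ov_t.png

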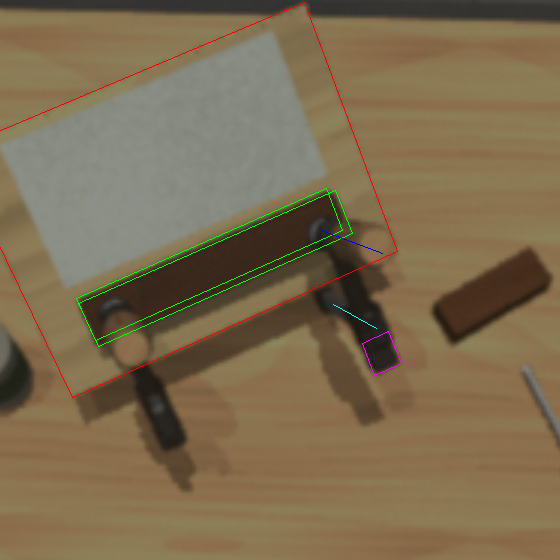

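```bash
cat >> h.py <<'E'
import json
def plan(tp,tR,n,p0=None,R0=None):
    s=arm.sense(); p=np.array(s['ee_pos']) if p0 is None else p0; Rc=rot(s['tool_rot']) if R0 is None else R0
    rv=(Rc.inv()*tR).as_rotvec(); d=(tp-p)/n; off=[];dr=[]
    for i in range(n):
        off.append([round(float(a),4) for a in Rc.inv().apply(d)]); 
        st=[round(float(a),2) for a in np.degrees(rv)/n]; dr.append(st); Rc=Rc*R.from_rotvec(np.radians(st))
    print('max off',np.abs(off).max(),np.linalg.norm(off[0]),'rot/row',np.linalg.norm(dr[0]))
    for i in range(0,n,5): print(json.dumps(dict(offset=off[i:i+5],dr=dr[i:i+5])))
def frame(yaw,xdir,phi=0): # tool z = -axis; tool x = slope tilted vector
    T=tilt(yaw).as_matrix(); z=-T[:,2]; x=T@np.array(xdir,float); x/=np.linalg.norm(x); y=np.cross(z,x)
    return R.from_matrix(np.c_[x,y,z])*R.from_euler('z',phi)
def st():
    s=arm.sense(); print('t',round(s['t'],2),'q',np.round(s['joint_positions'],3),'p',np.round(s['ee_pos'],4),'F',np.round(s['contact_force'],1),'gap',round(s['finger_gap'],4)); return s
E
python3 - <<'E'
from h import *
v=np.load('fit.npy'); m=model(*v[:3]); yaw=v[2]
tR=frame(yaw,[0,1,0])
tp=m([-.050,v[3],v[4]+.173+.04]); print(tp)
plan(tp,tR,25)
E
```

```text
[ 0.54283197 -0.15521341  0.34082155]
max off 0.034 0.03409809378836301 rot/row 5.586859582985777
{"offset": [[0.0254, -0.0226, 0.0026], [0.0232, -0.0249, 0.0017], [0.0209, -0.027, 0.0009], [0.0182, -0.0288, 0.0002], [0.0155, -0.0304, -0.0006]], "dr": [[-0.55, -1.44, 5.37], [-0.55, -1.44, 5.37], [-0.55, -1.44, 5.37], [-0.55, -1.44, 5.37], [-0.55, -1.44, 5.37]]}
{"offset": [[0.0125, -0.0317, -0.0012], [0.0095, -0.0327, -0.0018], [0.0063, -0.0334, -0.0023], [0.0031, -0.0338, -0.0027], [-0.0001, -0.034, -0.0031]], "dr": [[-0.55, -1.44, 5.37], [-0.55, -1.44, 5.37], [-0.55, -1.44, 5.37], [-0.55, -1.44, 5.37], [-0.55, -1.44, 5.37]]}
{"offset": [[-0.0034, -0.0338, -0.0034], [-0.0066, -0.0333, -0.0036], [-0.0098, -0.0324, -0.0037], [-0.0129, -0.0313, -0.0037], [-0.0159, -0.03, -0.0037]], "dr": [[-0.55, -1.44, 5.37], [-0.55, -1.44, 5.37], [-0.55, -1.44, 5.37], [-0.55, -1.44, 5.37], [-0.55, -1.44, 5.37]]}
{"offset": [[-0.0187, -0.0283, -0.0035], [-0.0213, -0.0264, -0.0033], [-0.0238, -0.0243, -0.0029], [-0.026, -0.0219, -0.0025], [-0.028, -0.0193, -0.002]], "dr": [[-0.55, -1.44, 5.37], [-0.55, -1.44, 5.37], [-0.55, -1.44, 5.37], [-0.55, -1.44, 5.37], [-0.55, -1.44, 5.37]]}
{"offset": [[-0.0297, -0.0166, -0.0015], [-0.0312, -0.0137, -0.0009], [-0.0324, -0.0108, -0.0002], [-0.0332, -0.0077, 0.0005], [-0.0338, -0.0045, 0.0013]], "dr": [[-0.55, -1.44, 5.37], [-0.55, -1.44, 5.37], [-0.55, -1.44, 5.37], [-0.55, -1.44, 5.37], [-0.55, -1.44, 5.37]]}
```

Call:
play_rows --offset '[[0.025,-0.023,0.002],[0.023,-0.025,0.002],[0.021,-0.027,0.001],[0.018,-0.029,0],[0.0155,-0.03,0]]' --dr '[[-0.5,-1.4,5.4],[-0.5,-1.4,5.4],[-0.5,-1.4,5.4],[-0.5,-1.4,5.4],[-0.5,-1.4,5.4]]' --hand '[1,1,1,1,1]' --grip_force 60

```text
t: 2.9
ee_pos: [0.238, 0.4515, 0.3922]
tool_rot: [0.035, -0.405, 0.912, 0.055]
contact_force: [0.4, 0.3, -0.0]
finger_gap: 0.0126
```

Call:
play_rows --offset '[[0.0125,-0.032,-0.001],[0.0095,-0.033,-0.002],[0.006,-0.033,-0.002],[0.003,-0.034,-0.003],[0,-0.034,-0.003]]' --dr '[[-0.5,-1.4,5.4],[-0.5,-1.4,5.4],[-0.5,-1.4,5.4],[-0.5,-1.4,5.4],[-0.5,-1.4,5.4]]' --hand '[1,1,1,1,1]'

```text
t: 3.4
ee_pos: [0.3142, 0.2991, 0.3807]
tool_rot: [0.068, -0.178, 0.976, 0.105]
contact_force: [-0.2, 0.3, -0.7]
finger_gap: 0.0003
```

Call:
play_rows --offset '[[-0.003,-0.034,-0.003],[-0.0065,-0.033,-0.0035],[-0.01,-0.0325,-0.0035],[-0.013,-0.031,-0.0035],[-0.016,-0.03,-0.0035]]' --dr '[[-0.5,-1.4,5.4],[-0.5,-1.4,5.4],[-0.5,-1.4,5.4],[-0.5,-1.4,5.4],[-0.5,-1.4,5.4]]' --hand '[1,1,1,1,1]'

```text
t: 3.9
ee_pos: [0.3896, 0.147, 0.3689]
tool_rot: [0.097, 0.06, 0.982, 0.15]
contact_force: [0.1, 0.5, 0.4]
finger_gap: 0.0003
```

Run:
```python
from h import *
v=np.load('fit.npy'); m=model(*v[:3]); yaw=v[2]
st();plan(m([-.050,v[3],v[4]+.173+.04]),frame(yaw,[0,1,0]),10)
```

```text
t 3.9 q [ 0.728 -0.002 -0.563 -0.118 -0.662 -0.77 ] p [0.3896 0.147  0.3689] F [0.1 0.5 0.4] gap 0.0003
max off 0.0337 0.0339721945125716 rot/row 5.5501711685316515
{"offset": [[-0.0189, -0.0281, -0.0027], [-0.0215, -0.0262, -0.0025], [-0.0239, -0.0241, -0.0023], [-0.0261, -0.0217, -0.0019], [-0.028, -0.0192, -0.0015]], "dr": [[-0.62, -1.38, 5.34], [-0.62, -1.38, 5.34], [-0.62, -1.38, 5.34], [-0.62, -1.38, 5.34], [-0.62, -1.38, 5.34]]}
{"offset": [[-0.0297, -0.0165, -0.001], [-0.0311, -0.0136, -0.0004], [-0.0323, -0.0107, 0.0002], [-0.0331, -0.0076, 0.0009], [-0.0337, -0.0045, 0.0016]], "dr": [[-0.62, -1.38, 5.34], [-0.62, -1.38, 5.34], [-0.62, -1.38, 5.34], [-0.62, -1.38, 5.34], [-0.62, -1.38, 5.34]]}
```

Call:
play_rows --offset '[[-0.019,-0.028,-0.003],[-0.0215,-0.026,-0.0025],[-0.024,-0.024,-0.002],[-0.026,-0.022,-0.002],[-0.028,-0.019,-0.0015]]' --dr '[[-0.6,-1.4,5.3],[-0.6,-1.4,5.3],[-0.6,-1.4,5.3],[-0.6,-1.4,5.3],[-0.6,-1.4,5.3]]' --hand '[1,1,1,1,1]'

```text
t: 4.4
ee_pos: [0.4673, -0.0035, 0.3554]
tool_rot: [0.121, 0.29, 0.93, 0.189]
contact_force: [1.0, -0.3, -0.7]
finger_gap: 0.0002
```

Call:
play_rows --offset '[[-0.03,-0.0165,-0.001],[-0.031,-0.0135,0],[-0.032,-0.011,0],[-0.033,-0.0075,0.001],[-0.0335,-0.0045,0.0015]]' --dr '[[-0.6,-1.4,5.3],[-0.6,-1.4,5.3],[-0.6,-1.4,5.3],[-0.6,-1.4,5.3],[-0.6,-1.4,5.3]]' --hand '[1,1,1,1,1]'

```text
t: 4.9
ee_pos: [0.5447, -0.1539, 0.342]
tool_rot: [0.137, 0.503, 0.825, 0.218]
contact_force: [-0.2, -0.2, -0.1]
finger_gap: 0.0001
```

Run:
```python
from h import *
v=np.load('fit.npy'); m=model(*v[:3]); yaw=v[2]
st();plan(m([-.050,v[3],v[4]+.173+.015]),frame(yaw,[0,1,0]),5)
p=imaging.read_camera('top'); f=p['frame'][70:240,200:360]
cv2.imwrite('pics/topz1.png',cv2.cvtColor(cv2.resize(f,None,fx=3.5,fy=3.5,interpolation=2),cv2.COLOR_RGB2BGR)[:600,:800])
r=imaging.spot_point(p,'heel'); print(r[:1]); print(m([-.048,v[3],v[4]]))
p=imaging.read_camera('scene'); f=p['frame'][130:330,170:350]
cv2.imwrite('pics/scz1.png',cv2.cvtColor(cv2.resize(f,None,fx=3,fy=3,interpolation=2),cv2.COLOR_RGB2BGR))
```

```text
t 4.9 q [-0.071  0.283 -0.2   -0.418 -0.672 -0.75 ] p [ 0.5447 -0.1539  0.342 ] F [-0.2 -0.2 -0.1] gap 0.0001
max off 0.005 0.005024937810560445 rot/row 0.10723805294763608
{"offset": [[-0.0, -0.0005, 0.005], [-0.0, -0.0005, 0.005], [-0.0, -0.0005, 0.005], [-0.0, -0.0005, 0.005], [-0.0001, -0.0005, 0.005]], "dr": [[-0.03, 0.05, 0.09], [-0.03, 0.05, 0.09], [-0.03, 0.05, 0.09], [-0.03, 0.05, 0.09], [-0.03, 0.05, 0.09]]}
[]
[ 0.63940021 -0.10633856  0.15735814]
```

View pics/topz1.png

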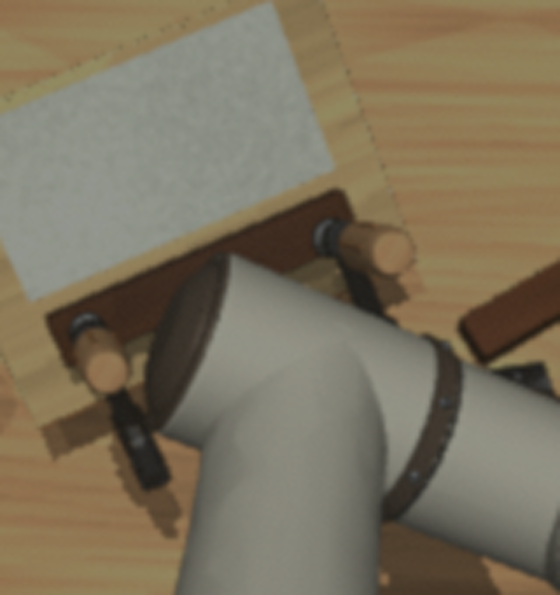

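View pics/scz1.png

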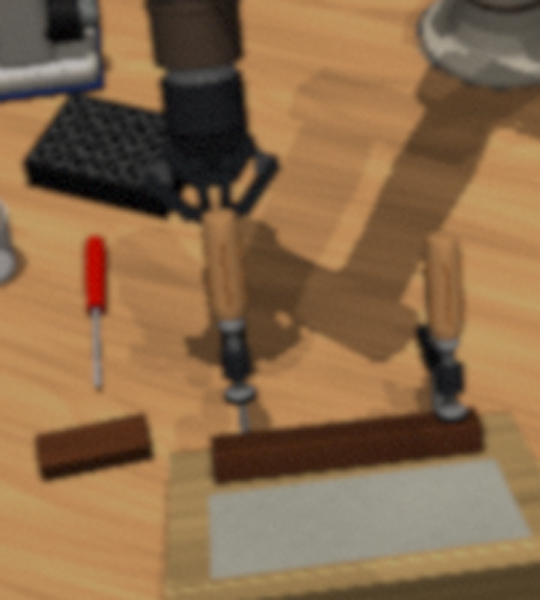

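The gripper hangs behind the right handle, in line with its bar plane (about (225,190) in the scene crop). The tight clamp is clear. I go down along the tool axis.

Call:
play_rows --offset '[[0,-0.0005,0.006],[0,-0.0005,0.006],[0,-0.0005,0.006],[0,-0.0005,0.006],[0,-0.0005,0.006]]' --dr '[[0,0,0.1],[0,0,0.1],[0,0,0.1],[0,0,0.1],[0,0,0.1]]' --hand '[1,1,1,1,1]'

```text
t: 5.55
ee_pos: [0.5557, -0.1461, 0.3143]
tool_rot: [0.136, 0.505, 0.824, 0.218]
contact_force: [-0.6, -0.4, 0.0]
finger_gap: -0.0001
```

Call:
play_rows --offset '[[0,0,0.004],[0,0,0.004],[0,0,0.004],[0,0,0.004],[0,0,0.004]]' --dr '[[0,0,0],[0,0,0],[0,0,0],[0,0,0],[0,0,0]]' --hand '[1,1,1,1,1]'

```text
t: 6.05
ee_pos: [0.5645, -0.1423, 0.2974]
tool_rot: [0.136, 0.505, 0.824, 0.218]
contact_force: [-2.6, -1.0, 3.3]
finger_gap: -0.0004
```

Call:
play_rows --offset '[[0,0,0.004],[0,0,0.004],[0,0,0.004],[0,0,0.004],[0,0,0.004]]' --dr '[[0,0,0],[0,0,0],[0,0,0],[0,0,0],[0,0,0]]' --hand '[1,1,1,1,1]'

```text
t: 6.55
ee_pos: [0.5736, -0.1378, 0.2797]
tool_rot: [0.136, 0.505, 0.824, 0.218]
contact_force: [-2.4, 0.2, 2.7]
finger_gap: -0.0003
```

Run:
```python
from h import *
v=np.load('fit.npy'); m=model(*v[:3]); yaw=v[2]
s=st(); T=tilt(yaw); tip=T.inv().apply(s['ee_pos']+rot(s['tool_rot']).apply([0,0,.173])-[v[0],v[1],.075]); print('tip tilted',np.round(tip,4),'F tilted',T.inv().apply(s['contact_force']).round(1),v[3:5])
p=imaging.read_camera('scene'); f=p['frame'][130:330,170:350]
cv2.imwrite('pics/scz2.png',cv2.cvtColor(cv2.resize(f,None,fx=3,fy=3,interpolation=2),cv2.COLOR_RGB2BGR))
```

```text
t 6.55 q [-0.044  0.391 -0.201 -0.468 -0.564 -0.711] p [ 0.5736 -0.1378  0.2797] F [-2.4  0.2  2.7] gap -0.0003
tip tilted [-0.0505 -0.0869  0.0922] F tilted [-0.4  1.2  3.3] [-0.08814349  0.1228118 ]
```

View pics/scz2.png

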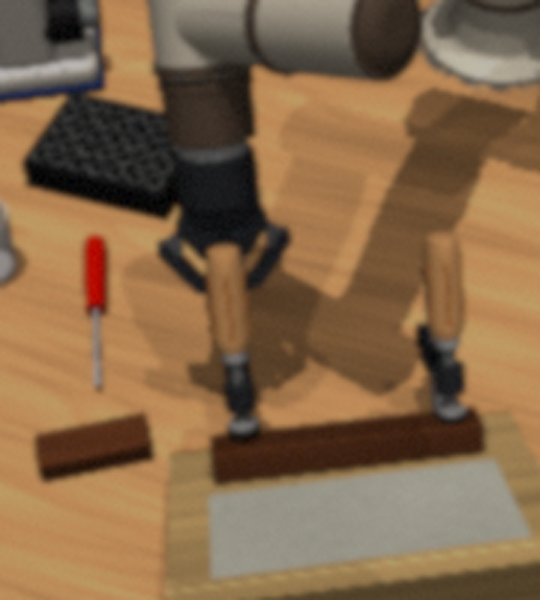

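The jaw is sliding at about 3–4 N and the pad is nearly at the ledge (240,428). I continue gently.

Call:
play_rows --offset '[[0,0,0.002],[0,0,0.002],[0,0,0.002],[0,0,0.002],[0,0,0.001]]' --dr '[[0,0,0],[0,0,0],[0,0,0],[0,0,0],[0,0,0]]' --hand '[1,1,1,1,1]'

```text
t: 7.1
ee_pos: [0.5775, -0.1359, 0.272]
tool_rot: [0.136, 0.505, 0.824, 0.218]
contact_force: [-2.5, 0.0, 2.1]
finger_gap: -0.0001
```

Call:
play_rows --offset '[[0,0,0.001],[0,0,0.001],[0,0,0.001],[0,0,0],[0,0,0]]' --dr '[[0,0,0],[0,0,0],[0,0,0],[0,0,0],[0,0,0]]' --hand '[1,1,1,1,1]'

```text
t: 7.6
ee_pos: [0.579, -0.1353, 0.2696]
tool_rot: [0.137, 0.505, 0.824, 0.218]
contact_force: [-0.4, 1.2, 1.5]
finger_gap: -0.0002
```

```bash
cat > tip.py <<'E'
from h import *
v=np.load('fit.npy'); m=model(*v[:3]); yaw=v[2]
s=st(); T=tilt(yaw); tip=T.inv().apply(s['ee_pos']+rot(s['tool_rot']).apply([0,0,.173])-[v[0],v[1],.075]); print('tip tilted',np.round(tip,4),'F tilted',T.inv().apply(s['contact_force']).round(1),v[3:5])
E
python3 tip.py
```

```text
t 7.6 q [-0.04   0.41  -0.198 -0.477 -0.547 -0.703] p [ 0.579  -0.1353  0.2696] F [-0.4  1.2  1.5] gap -0.0002
tip tilted [-0.0503 -0.0874  0.0805] F tilted [0.9 1.2 1.2] [-0.08814349  0.1228118 ]
```

Not bound yet: force is still low, and the tip is at 0.0805.

Call:
play_rows --offset '[[0,0,0.001],[0,0,0.001],[0,0,0.001],[0,0,0.001],[0,0,0.001]]' --dr '[[0,0,0],[0,0,0],[0,0,0],[0,0,0],[0,0,0]]' --hand '[1,1,1,1,1]'

```text
t: 8.1
ee_pos: [0.581, -0.1344, 0.2653]
tool_rot: [0.137, 0.505, 0.824, 0.218]
contact_force: [-2.2, -1.9, 2.1]
finger_gap: -0.0001
```

```bash
python3 tip.py;  python3 - <<'E'
from h import *
p=imaging.read_camera('scene'); f=p['frame'][180:300,200:360]
cv2.imwrite('pics/scz3.png',cv2.cvtColor(cv2.resize(f,None,fx=5,fy=5,interpolation=2),cv2.COLOR_RGB2BGR))
E
```

```text
t 8.1 q [-0.038  0.418 -0.196 -0.481 -0.542 -0.699] p [ 0.581  -0.1344  0.2653] F [-2.2 -1.9  2.1] gap -0.0001
tip tilted [-0.0506 -0.0874  0.0757] F tilted [-1.4 -0.6  3.2] [-0.08814349  0.1228118 ]
```

View pics/scz3.png

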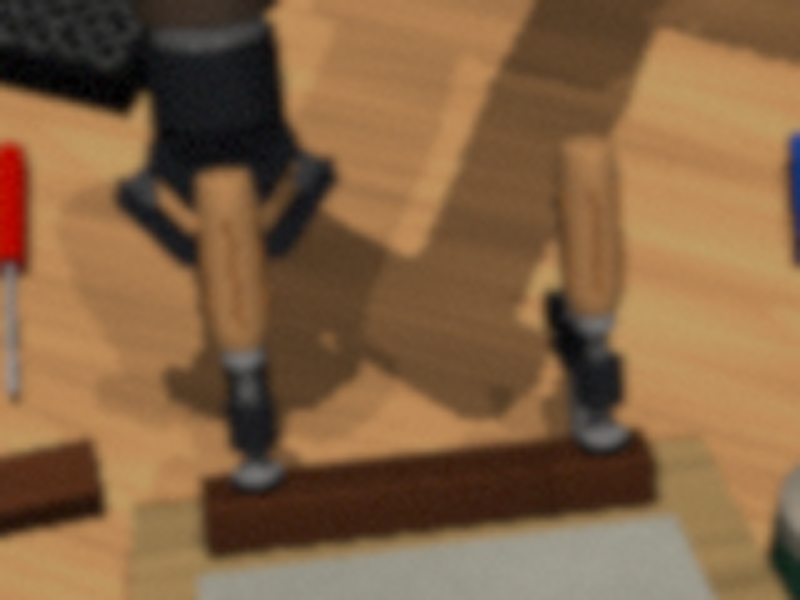

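Call:
play_rows --offset '[[0,0,0.001],[0,0,0.001],[0,0,0.001],[0,0,0],[0,0,0]]' --dr '[[0,0,0],[0,0,0],[0,0,0],[0,0,0],[0,0,0]]' --hand '[1,1,1,1,1]'

```text
t: 8.65
ee_pos: [0.582, -0.1339, 0.2633]
tool_rot: [0.136, 0.505, 0.824, 0.218]
contact_force: [-5.5, -3.9, 5.5]
finger_gap: -0.0
```

```bash
python3 tip.py
```

```text
t 8.65 q [-0.038  0.422 -0.196 -0.483 -0.539 -0.697] p [ 0.582  -0.1339  0.2633] F [-5.5 -3.9  5.5] gap -0.0
tip tilted [-0.0507 -0.0874  0.0734] F tilted [-3.  -1.   8.1] [-0.08814349  0.1228118 ]
```

Call:
play_rows --offset '[[0,0,0.001],[0,0,0.001],[0,0,0.001],[0,0,0],[0,0,0]]' --dr '[[0,0,0],[0,0,0],[0,0,0],[0,0,0],[0,0,0]]' --hand '[1,1,1,1,1]'

```text
t: 9.15
ee_pos: [0.5825, -0.1338, 0.2624]
tool_rot: [0.136, 0.505, 0.824, 0.218]
contact_force: [-13.7, -5.2, 15.9]
finger_gap: 0.0
```

```bash
python3 tip.py
```

```text
t 9.15 q [-0.038  0.424 -0.195 -0.484 -0.538 -0.695] p [ 0.5825 -0.1338  0.2624] F [-13.7  -5.2  15.9] gap 0.0
tip tilted [-0.0508 -0.0875  0.0723] F tilted [-4.7  1.5 21. ] [-0.08814349  0.1228118 ]
```

Call:
play_rows --offset '[[0,0,0.001],[0,0,0],[0,0,0],[0,0,0],[0,0,0]]' --dr '[[0,0,0],[0,0,0],[0,0,0],[0,0,0],[0,0,0]]' --hand '[1,1,1,1,1]'

```text
t: 9.65
ee_pos: [0.5826, -0.1337, 0.262]
tool_rot: [0.136, 0.505, 0.824, 0.218]
contact_force: [-17.0, -5.7, 18.1]
finger_gap: 0.0001
```

```bash
python3 tip.py;  python3 - <<'E'
from h import *
p=imaging.read_camera('scene'); f=p['frame'][180:300,200:360]
cv2.imwrite('pics/scz4.png',cv2.cvtColor(cv2.resize(f,None,fx=5,fy=5,interpolation=2),cv2.COLOR_RGB2BGR))
for t in('pad_face','handle_grip'): print(t,[(a['score'],np.round(a['position'],4)) for a in imaging.spot_point(p,t)[:2]])
E
```

```text
t 9.65 q [-0.038  0.425 -0.195 -0.484 -0.538 -0.694] p [ 0.5826 -0.1337  0.262 ] F [-17.   -5.7  18.1] gap 0.0001
tip tilted [-0.0508 -0.0875  0.072 ] F tilted [-6.3  2.6 24.6] [-0.08814349  0.1228118 ]
pad_face [(0.47, array([ 0.762 , -0.0406,  0.1311]))]
handle_grip [(0.4, array([ 0.6567,  0.2474, -0.0008]))]
```

View pics/scz4.png

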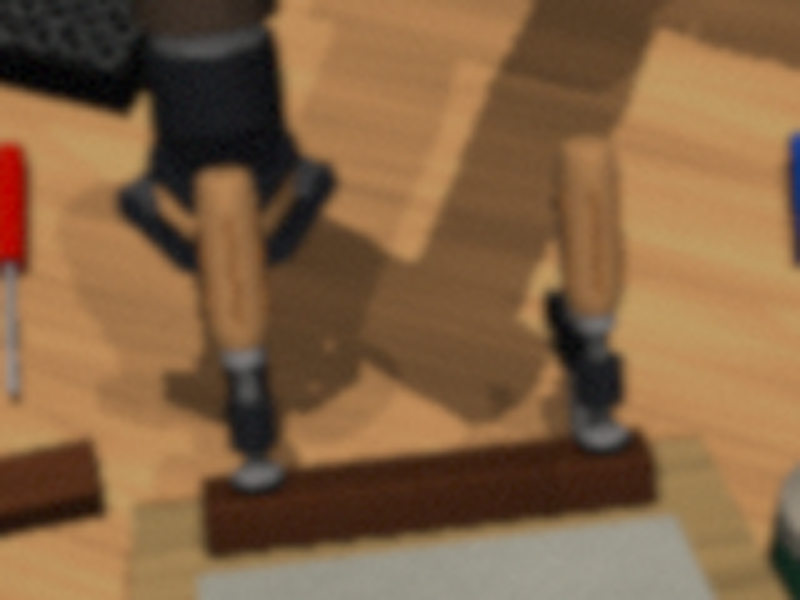

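Bound: the heel stopped dead at 25 N after 51 mm of travel. I retreat along the axis.

Call:
play_rows --offset '[[0,0,-0.005],[0,0,-0.02],[0,0,-0.03],[0,0,-0.03],[0,0,-0.03]]' --dr '[[0,0,0],[0,0,0],[0,0,0],[0,0,0],[0,0,0]]' --hand '[1,1,1,1,1]'

```text
t: 10.3
ee_pos: [0.5328, -0.1577, 0.3594]
tool_rot: [0.136, 0.505, 0.824, 0.219]
contact_force: [0.8, 0.7, -0.5]
finger_gap: 0.0002
```

Call:
play_rows --offset '[[0,0,-0.03],[0,0,-0.03],[0,0,-0.01],[0,0,0],[0,0,0]]' --dr '[[0,0,0],[0,0,-8.5],[0,0,-8.5],[0,0,-8.5],[0,0,-8.5]]' --hand '[1,1,1,-1,-1]'

```text
t: 10.8
ee_pos: [0.5018, -0.1732, 0.4201]
tool_rot: [0.195, 0.239, 0.936, 0.169]
contact_force: [0.1, 0.1, -0.6]
finger_gap: 0.0282
```

Call:
play_rows --offset '[[0,0,0],[0,0,0],[0,0,0],[0,0,0],[0,0,0]]' --dr '[[0,0,-8.5],[0,0,-8.5],[0,0,-8.5],[0,0,-8.5],[0,0,-8.5]]' --hand '[-1,-1,-1,-1,-1]'

```text
t: 11.3
ee_pos: [0.5022, -0.173, 0.4193]
tool_rot: [0.242, -0.116, 0.959, 0.087]
contact_force: [0.8, -0.4, -0.2]
finger_gap: 0.0854
```

```bash
python3 tip.py;  python3 - <<'E'
from h import *
p=imaging.read_camera('scene'); f=p['frame'][180:300,200:360]
cv2.imwrite('pics/scz5.png',cv2.cvtColor(cv2.resize(f,None,fx=5,fy=5,interpolation=2),cv2.COLOR_RGB2BGR))
for t in('pad_face','handle_grip','heel'): print(t,[(a['score'],np.round(a['position'],4)) for a in imaging.spot_point(p,t)[:2]])
p=imaging.read_camera('top'); f=p['frame'][70:240,200:360]
cv2.imwrite('pics/topz5.png',cv2.cvtColor(cv2.resize(f,None,fx=3.5,fy=3.5,interpolation=2),cv2.COLOR_RGB2BGR)[:600,:800])
for t in('pad_face','handle_grip','heel'): print(t,[(a['score'],np.round(a['position'],4)) for a in imaging.spot_point(p,t)[:2]])
E
```

```text
t 11.3 q [-0.114  0.154 -0.174 -0.378 -0.831  0.553] p [ 0.5022 -0.173   0.4193] F [ 0.8 -0.4 -0.2] gap 0.0854
tip tilted [-0.0496 -0.086   0.253 ] F tilted [ 0.4 -0.7 -0.5] [-0.08814349  0.1228118 ]
pad_face [(0.64, array([ 0.7654, -0.0434,  0.1304]))]
handle_grip [(0.72, array([ 0.6928, -0.0764,  0.2409]))]
heel []
pad_face [(0.47, array([ 0.7658, -0.0406,  0.1294]))]
handle_grip [(0.68, array([ 0.6953, -0.0775,  0.2401])), (0.34, array([ 0.3704, -0.3659,  0.0027]))]
heel [(0.7, array([ 0.6627, -0.0963,  0.112 ]))]
```

View pics/scz5.png

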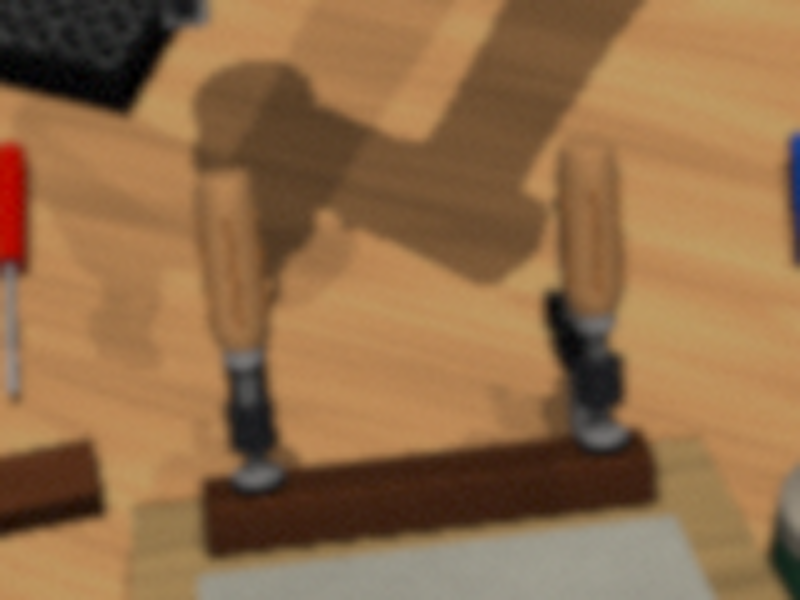

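View pics/topz5.png

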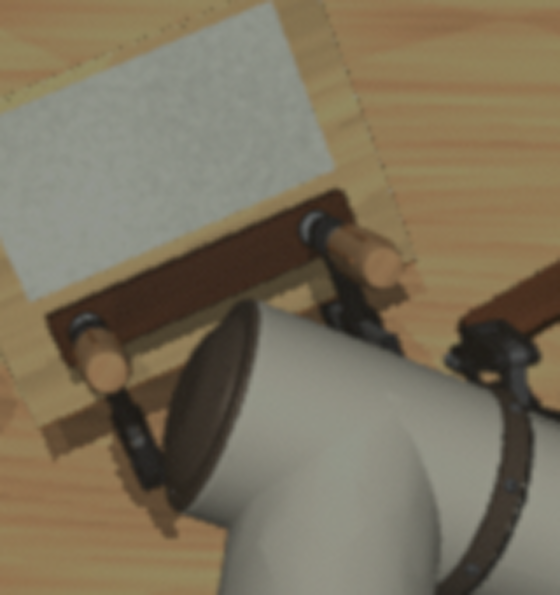

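```bash
cat > hfit.py <<'E'
from h import *
from scipy.optimize import least_squares
def hfit(v,use=('scene','top')):
    m=model(*v[:3]); T=tilt(v[2]); obs=[]; pts=[]
    for n in use:
        p=imaging.read_camera(n)
        for a in imaging.spot_point(p,'handle_grip')[:1]: pts.append(a['position']) if a['score']>.5 else None
        r=imaging.masks_of(p,'handle_grip'); 
        cands=[a for a in r if a['score']>.3]
        # nearest to expected
        ex=proj(p,m([.054,v[3],.16])); best=None
        for a in cands:
            ys,xs=np.nonzero(a['region']); c=np.array([xs.mean(),ys.mean()])
            if np.linalg.norm(c-ex)<25: best=(xs,ys,a['score']); break
        print(n,'mask',None if best is None else (best[0].size,best[2],best[0].mean().round(1),best[1].mean().round(1)))
        if best: obs.append((p,np.c_[best[0],best[1]].astype(float)))
    print('pts tilted',[T.inv().apply(np.array(a)-[v[0],v[1],.075]).round(4).tolist() for a in pts])
    # silhouette samples: capsule/cylinder radius 16, length 92: fit axis so that projected hull matches mask (IoU-ish via hull moments)
    ang=np.linspace(0,2*np.pi,24,endpoint=False)
    def hull(p,c,d):
        e1=np.cross(d,[0,1,0]);e1/=np.linalg.norm(e1);e2=np.cross(d,e1)
        P=[m(c+d*s+r*(np.cos(a)*e1+np.sin(a)*e2)) for s,r in((-.046,.010),(-.038,.0145),(-.02,.016),(.03,.016),(.042,.0145),(.046,.010)) for a in ang]
        return np.array([proj(p,q) for q in P],np.float32)
    def feat(im):
        M=cv2.moments(im); cx,cy=M['m10']/M['m00'],M['m01']/M['m00']
        th=.5*np.arctan2(2*M['mu11'],M['mu20']-M['mu02']); return cx,cy,th
    F=[]
    for p,xy in obs:
        im=np.zeros((420*2,560*2),np.uint8)
        mm=np.zeros((420,560),np.uint8); mm[xy[:,1].astype(int),xy[:,0].astype(int)]=1
        F.append(feat(mm))
    def res(u):
        c=np.array([u[0],u[1],u[2]]); d=np.array([u[3],u[4],1]); d/=np.linalg.norm(d); o=[]
        for (p,xy),f in zip(obs,F):
            H=cv2.convexHull(hull(p,c,d)); M=cv2.moments(H); cx,cy=M['m10']/M['m00'],M['m01']/M['m00']; th=.5*np.arctan2(2*M['mu11'],M['mu20']-M['mu02'])
            dth=(th-f[2]+np.pi/2)%np.pi-np.pi/2
            o+=[(cx-f[0])/.5,(cy-f[1])/.5,dth/.03]
        for a in pts: o+=list((m(c)-np.array(a))/.006)
        return o+[u[3]/.1,u[4]/.1]
    s=least_squares(res,[.054,v[3],.16,-.04,0],diff_step=1e-4); print('fit tilted c',s.x[:3].round(4),'d',s.x[3:].round(3),'res',np.round(s.fun,1)); return s.x
if __name__=='__main__':
    v=np.load('fit.npy'); u=hfit(v); np.save('hnd.npy',u)
E
python3 hfit.py
python3 - <<'E'
from h import *
v=np.load('fit.npy');T=tilt(v[2])
for a in ([0.7655,-.042,.130],[.6627,-.0963,.112]): print(T.inv().apply(np.array(a)-[v[0],v[1],.075]))
E
```

```text
scene mask (466, 0.89, np.float64(245.8), np.float64(233.8))
top mask (307, 0.69, np.float64(303.9), np.float64(143.1))
pts tilted [[0.0481, -0.0856, 0.1611], [0.0517, -0.09, 0.1624]]
fit tilted c [ 0.0503 -0.0888  0.1493] d [-0.08   0.004] res [-0.7 -1.1  0.1 -0.7 -0.1 -0.   1.4  0.1 -1.5  0.7  0.6 -2.  -0.8  0. ]
[ 0.06091903 -0.08768195  0.02833691]
[-0.04874957 -0.08970834  0.0708695 ]
```

```bash
cat > go.py <<'E'
from h import *
import sys
def hpose(phi,gz,c=(.0503,-.0885,.155),d=(-.075,0,1)):
    v=np.load('fit.npy'); m=model(*v[:3]); T=tilt(v[2]); d=np.array(d)/np.linalg.norm(d)
    x=np.array([0,1.,0]); x-=x@d*d; x/=np.linalg.norm(x); z=-d; y=np.cross(z,x)
    Rm=R.from_matrix(T.as_matrix()@np.c_[x,y,z])*R.from_euler('z',phi,degrees=True)
    return m(np.array(c)+d*(gz-c[2]+.155)),Rm
E
python3 - <<'E'
from go import *
s=st(); tp,tR=hpose(-80,.27); Rc=rot(s['tool_rot'])
print('cur phi',-80+np.degrees((tR.inv()*Rc).as_rotvec()))
# path: first intermediate orientation then rest
tp2,tR2=hpose(-203,.27)
print(np.degrees((Rc.inv()*tR2).as_rotvec()), tp2)
p0=np.array(s['ee_pos'])
n=15; off=[];dr=[]
from math import *
ph0=-80+np.degrees((tR.inv()*Rc).as_rotvec())[2]
P=p0;C=Rc
for i in range(1,n+1):
    f=i/n; ph=ph0+(-203-ph0)*f; _,Rt=hpose(ph,.27); 
    # small tilt correction only over first 5
    pt=p0+(tp2-p0)*f
    rv=np.degrees((C.inv()*Rt).as_rotvec()); nn=np.linalg.norm(rv)
    if nn>8.55: rv*=8.55/nn
    o=C.inv().apply(pt-P); off.append([round(float(a),4) for a in o]); dr.append([round(float(a),1) for a in rv]); C=C*R.from_euler('xyz',[0,0,0])*R.from_rotvec(np.radians(np.round(rv,1))); P=pt
for i in range(0,n,5): print(json.dumps(dict(offset=off[i:i+5],dr=dr[i:i+5])))
E
```

```text
t 12.0 q [-0.115  0.153 -0.175 -0.376 -0.832  0.547] p [ 0.5018 -0.1737  0.4197] F [-0.6 -0.5  0.7] gap 0.0857
cur phi [-78.93197609 -75.66826137 -76.64499164]
[   4.07302842   -3.7127345  -126.28038768] [ 0.56544016 -0.14417059  0.45745928]
{"offset": [[-0.0052, 0.0011, 0.0001], [-0.0053, 0.0004, 0.0005], [-0.0053, -0.0004, 0.0005], [-0.0051, -0.0012, 0.0006], [-0.0049, -0.0019, 0.0006]], "dr": [[-0.8, -3.9, -7.6], [-0.0, -0.4, -8.5], [-0.0, -0.1, -8.5], [-0.0, 0.0, -8.5], [-0.0, 0.0, -8.5]]}
{"offset": [[-0.0046, -0.0026, 0.0006], [-0.0041, -0.0033, 0.0006], [-0.0036, -0.0039, 0.0006], [-0.003, -0.0044, 0.0006], [-0.0023, -0.0047, 0.0006]], "dr": [[-0.0, 0.0, -8.5], [-0.0, -0.0, -8.5], [-0.0, -0.0, -8.5], [-0.0, -0.0, -8.5], [-0.0, -0.0, -8.5]]}
{"offset": [[-0.0016, -0.005, 0.0006], [-0.0008, -0.0052, 0.0006], [-0.0, -0.0053, 0.0006], [0.0007, -0.0052, 0.0006], [0.0015, -0.0051, 0.0006]], "dr": [[-0.0, -0.0, -8.5], [-0.0, -0.0, -8.5], [-0.0, -0.0, -8.4], [-0.0, -0.0, -8.4], [-0.0, -0.0, -8.5]]}
```

Call:
play_rows --offset '[[-0.005,0.001,0],[-0.0055,0.0005,0.0005],[-0.0055,-0.0005,0.0005],[-0.005,-0.001,0.0005],[-0.005,-0.002,0.0005]]' --dr '[[-0.8,-3.9,-7.5],[0,-0.4,-8.5],[0,0,-8.5],[0,0,-8.5],[0,0,-8.5]]' --hand '[-1,-1,-1,-1,-1]'

```text
t: 12.5
ee_pos: [0.523, -0.1637, 0.4328]
tool_rot: [0.294, -0.444, 0.847, -0.005]
contact_force: [-0.0, -0.6, 0.2]
finger_gap: 0.0854
```

Call:
play_rows --offset '[[-0.0045,-0.0025,0.0005],[-0.004,-0.0035,0.0005],[-0.0035,-0.004,0.0005],[-0.003,-0.0045,0.0005],[-0.0025,-0.0045,0.0005]]' --dr '[[0,0,-8.5],[0,0,-8.5],[0,0,-8.5],[0,0,-8.5],[0,0,-8.5]]' --hand '[-1,-1,-1,-1,-1]'

```text
t: 13.0
ee_pos: [0.5442, -0.1541, 0.4454]
tool_rot: [-0.272, 0.72, -0.628, 0.111]
contact_force: [-0.0, 0.2, 0.1]
finger_gap: 0.0855
```

Call:
play_rows --offset '[[-0.0015,-0.005,0.0005],[-0.001,-0.005,0.0005],[0,-0.005,0.0005],[0.0005,-0.005,0.0005],[0.0015,-0.005,0.0005]]' --dr '[[0,0,-8.5],[0,0,-8.5],[0,0,-8.5],[0,0,-8.5],[0,0,-8.5]]' --hand '[-1,-1,-1,-1,-1]'

```text
t: 13.5
ee_pos: [0.5645, -0.1444, 0.4577]
tool_rot: [-0.214, 0.899, -0.324, 0.202]
contact_force: [0.7, 0.0, -0.3]
finger_gap: 0.0855
```

```bash
python3 tip.py
python3 - <<'E'
from go import *
tp,tR=hpose(-203,.162); plan(tp,tR,10)
p=imaging.read_camera('scene'); f=p['frame'][130:300,180:360]
cv2.imwrite('pics/scz6.png',cv2.cvtColor(cv2.resize(f,None,fx=3.5,fy=3.5,interpolation=2),cv2.COLOR_RGB2BGR))
E
```

```text
t 13.5 q [-0.055  0.202 -0.025 -0.383 -0.848  2.686] p [ 0.5645 -0.1444  0.4577] F [ 0.7  0.  -0.3] gap 0.0855
tip tilted [ 0.0421 -0.0884  0.2524] F tilted [ 0.4 -0.3 -0.6] [-0.08814349  0.1228118 ]
max off 0.0109 0.010900458705944444 rot/row 0.050990195135927854
{"offset": [[0.0, -0.0001, 0.0109], [0.0, -0.0001, 0.0109], [0.0, -0.0001, 0.0109], [0.0, -0.0001, 0.0109], [0.0, -0.0001, 0.0109]], "dr": [[0.01, 0.0, 0.05], [0.01, 0.0, 0.05], [0.01, 0.0, 0.05], [0.01, 0.0, 0.05], [0.01, 0.0, 0.05]]}
{"offset": [[0.0, -0.0001, 0.0109], [0.0, -0.0001, 0.0109], [0.0, -0.0001, 0.0109], [0.0, -0.0001, 0.0109], [0.0, -0.0, 0.0109]], "dr": [[0.01, 0.0, 0.05], [0.01, 0.0, 0.05], [0.01, 0.0, 0.05], [0.01, 0.0, 0.05], [0.01, 0.0, 0.05]]}
```

View pics/scz6.png

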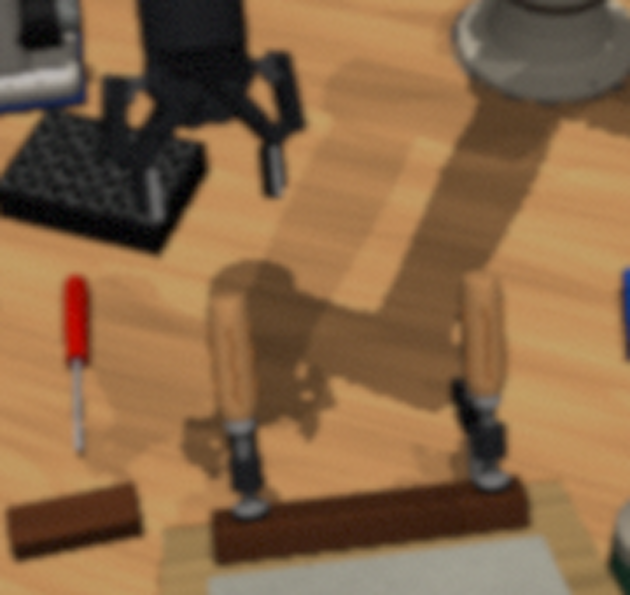

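The open fingers straddle the handle line (tips at (155,210) and (275,185), handle top at (230,290)). I descend onto it.

Call:
play_rows --offset '[[0,0,0.014],[0,0,0.014],[0,0,0.014],[0,0,0.014],[0,0,0.014]]' --dr '[[0,0,-2],[0,0,-2],[0,0,-2],[0,0,-2],[0,0,-2]]' --hand '[-1,-1,-1,-1,-1]'

```text
t: 14.05
ee_pos: [0.5996, -0.1267, 0.3992]
tool_rot: [-0.196, 0.923, -0.248, 0.219]
contact_force: [0.7, 0.4, -0.0]
finger_gap: 0.0854
```

Call:
play_rows --offset '[[0,0,0.01],[0,0,0.01],[0,0,0.01],[0,0,0.009],[0,0,0]]' --dr '[[0,0,0],[0,0,0],[0,0,0],[0,0,0],[0,0,0]]' --hand '[-1,-1,-1,-1,-1]'

```text
t: 14.55
ee_pos: [0.6193, -0.1166, 0.3659]
tool_rot: [-0.196, 0.923, -0.248, 0.218]
contact_force: [-0.6, 0.6, -0.3]
finger_gap: 0.0852
```

```bash
python3 tip.py
python3 - <<'E'
from go import *
p=imaging.read_camera('scene'); f=p['frame'][150:290,180:350]
cv2.imwrite('pics/scz7.png',cv2.cvtColor(cv2.resize(f,None,fx=4.2,fy=4.2,interpolation=2),cv2.COLOR_RGB2BGR))
E
```

```text
t 14.55 q [-0.004  0.35  -0.045 -0.42  -0.678  2.884] p [ 0.6193 -0.1166  0.3659] F [-0.6  0.6 -0.3] gap 0.0852
tip tilted [ 0.0491 -0.0881  0.1421] F tilted [-0.4  0.8 -0.2] [-0.08814349  0.1228118 ]
```

View pics/scz7.png

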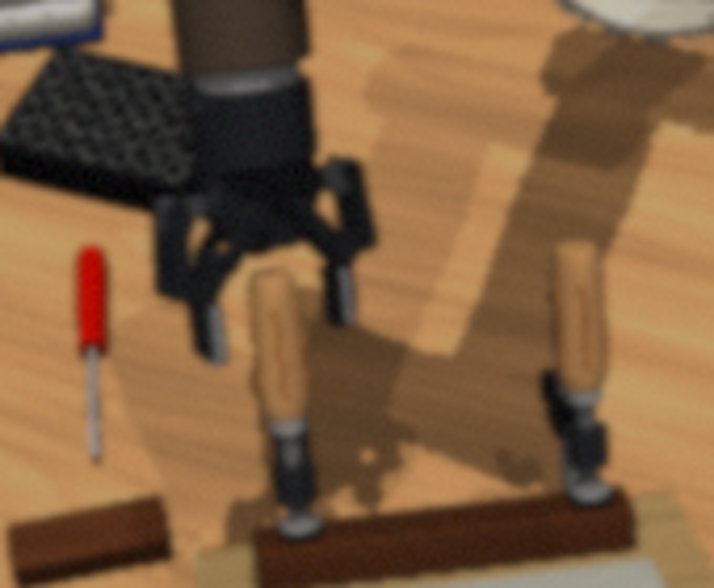

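The handle is between the open fingers, with a small gap to the palm. I close.

Call:
play_rows --offset '[[0,0,0],[0,0,0],[0,0,0],[0,0,0],[0,0,0]]' --dr '[[0,0,0],[0,0,0],[0,0,0],[0,0,0],[0,0,0]]' --hand '[1,1,1,1,1]' --grip_force 70

```text
t: 15.1
ee_pos: [0.6191, -0.117, 0.3681]
tool_rot: [-0.196, 0.923, -0.247, 0.22]
contact_force: [-0.2, -1.1, 1.9]
finger_gap: 0.0308
```

Call:
play_rows --offset '[[0,0,0],[0,0,0],[0,0,0],[0,0,0],[0,0,0]]' --dr '[[0,0,0],[0,0,0],[0,0,0],[0,0,0],[0,0,0]]' --hand '[1,1,1,1,1]'

```text
t: 15.6
ee_pos: [0.6192, -0.117, 0.368]
tool_rot: [-0.196, 0.923, -0.247, 0.22]
contact_force: [-1.9, -0.4, 2.8]
finger_gap: 0.0305
```

```bash
python3 tip.py
python3 - <<'E'
from go import *
p=imaging.read_camera('scene'); f=p['frame'][150:290,180:350]
cv2.imwrite('pics/scz8.png',cv2.cvtColor(cv2.resize(f,None,fx=4.2,fy=4.2,interpolation=2),cv2.COLOR_RGB2BGR))
E
```

```text
t 15.6 q [-0.004  0.347 -0.044 -0.419 -0.678  2.884] p [ 0.6192 -0.117   0.368 ] F [-1.9 -0.4  2.8] gap 0.0305
tip tilted [ 0.0503 -0.0887  0.1441] F tilted [-0.2  0.5  3.4] [-0.08814349  0.1228118 ]
```

View pics/scz8.png

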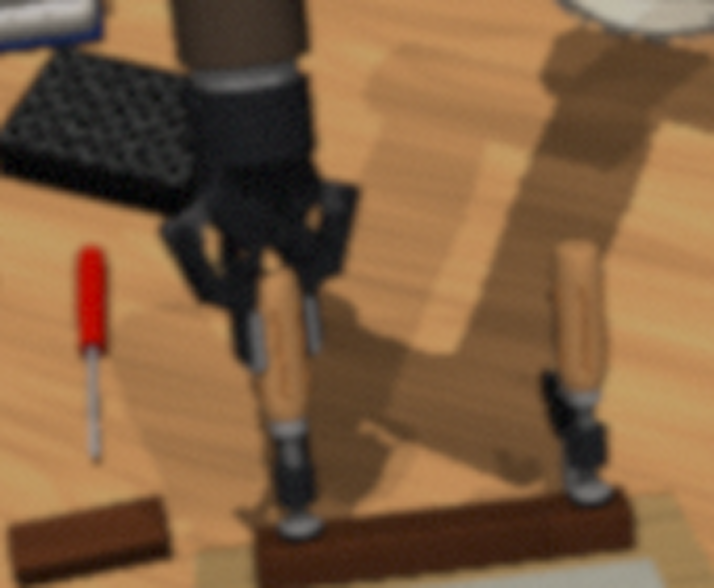

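The handle is held (gap 30.5 mm, only about 3 N of side load). I start turning clockwise, feeding in 0.14 mm per row.

Call:
play_rows --offset '[[0,0,0.00014],[0,0,0.00014],[0,0,0.00014],[0,0,0.00014],[0,0,0.00014]]' --dr '[[0,0,8.5],[0,0,8.5],[0,0,8.5],[0,0,8.5],[0,0,8.5]]' --hand '[1,1,1,1,1]'

```text
t: 16.15
ee_pos: [0.6192, -0.1162, 0.3674]
tool_rot: [-0.263, 0.769, -0.567, 0.132]
contact_force: [-2.9, 1.4, 4.6]
finger_gap: 0.0309
```

Call:
play_rows --offset '[[0,0,0.00014],[0,0,0.00014],[0,0,0.00014],[0,0,0.00014],[0,0,0.00014]]' --dr '[[0,0,8.5],[0,0,8.5],[0,0,8.5],[0,0,8.5],[0,0,8.5]]' --hand '[1,1,1,1,1]'

```text
t: 16.65
ee_pos: [0.6198, -0.1153, 0.3674]
tool_rot: [0.294, -0.512, 0.807, -0.028]
contact_force: [-2.6, 3.1, 5.9]
finger_gap: 0.0309
```

```bash
python3 tip.py; python3 -c "
from h import *
s=arm.sense();print(rot(s['tool_rot']).inv().apply(s['torque']),rot(s['tool_rot']).inv().apply(s['contact_force']))"
```

```text
t 16.65 q [-0.002  0.348 -0.043 -0.422 -0.678  1.395] p [ 0.6198 -0.1153  0.3674] F [-2.6  3.1  5.9] gap 0.0309
tip tilted [ 0.0514 -0.0871  0.143 ] F tilted [2.1 4.  5.6] [-0.08814349  0.1228118 ]
[-1.30400502 -0.82355333 -0.16230437] [-4.47180812  1.58340049 -5.38967049]
```

Call:
play_rows --offset '[[0,0,0.0001],[0,0,0.0001],[0,0,0.0001],[0,0,0.0001],[0,0,0.0001]]' --dr '[[0,0,8.5],[0,0,8.5],[0,0,8.5],[0,0,8.5],[0,0,8.5]]' --hand '[1,1,1,1,1]'

```text
t: 17.15
ee_pos: [0.6205, -0.1149, 0.3675]
tool_rot: [0.285, -0.184, 0.937, 0.08]
contact_force: [-1.0, 3.0, 5.2]
finger_gap: 0.0307
```

Call:
play_rows --offset '[[0,0,0.0001],[0,0,0.0001],[0,0,0.0001],[0,0,0.0001],[0,0,0.0001]]' --dr '[[0,0,8.5],[0,0,8.5],[0,0,8.5],[0,0,8.5],[0,0,8.5]]' --hand '[1,1,1,1,1]'

```text
t: 17.65
ee_pos: [0.6211, -0.1151, 0.3675]
tool_rot: [0.237, 0.168, 0.94, 0.178]
contact_force: [-0.0, 3.4, 6.2]
finger_gap: 0.031
```

```bash
python3 tip.py; python3 -c "
from h import *
s=arm.sense();print(rot(s['tool_rot']).inv().apply(s['torque']),rot(s['tool_rot']).inv().apply(s['contact_force']))
p=imaging.read_camera('scene'); f=p['frame'][150:290,180:350]
cv2.imwrite('pics/scz9.png',cv2.cvtColor(cv2.resize(f,None,fx=4.2,fy=4.2,interpolation=2),cv2.COLOR_RGB2BGR))
"
```

```text
t 17.65 q [-0.002  0.35  -0.042 -0.422 -0.674 -0.088] p [ 0.6211 -0.1151  0.3675] F [-0.   3.4  6.2] gap 0.031
tip tilted [ 0.0531 -0.0879  0.1425] F tilted [4.4 3.  4.6] [-0.08814349  0.1228118 ]
[-1.00106391  0.47337879 -0.15257873] [-1.02846741  5.54854441 -4.27671584]
```

View pics/scz9.png

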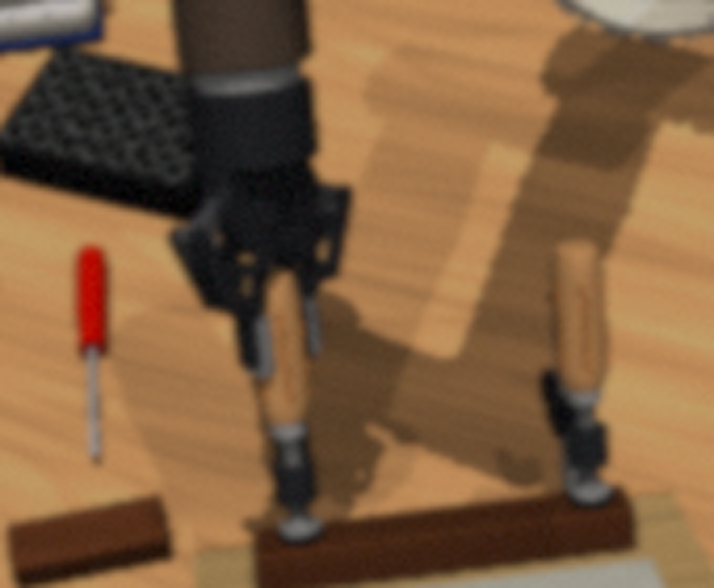

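Call:
play_rows --offset '[[0,0,0.0001],[0,0,0.0001],[0,0,0.0001],[0,0,0.0001],[0,0,0.0001]]' --dr '[[0,0,8.5],[0,0,8.5],[0,0,8.5],[0,0,8.5],[0,0,8.5]]' --hand '[1,1,1,1,1]'

```text
t: 18.2
ee_pos: [0.6216, -0.1154, 0.3674]
tool_rot: [0.158, 0.497, 0.815, 0.252]
contact_force: [-0.0, 1.4, 5.6]
finger_gap: 0.0304
```

Call:
play_rows --offset '[[0,0,0.0001],[0,0,0.0001],[0,0,0.0001],[0,0,0.0001],[0,0,0.0001]]' --dr '[[0,0,8.5],[0,0,8.5],[0,0,8.5],[0,0,8.5],[0,0,8.5]]' --hand '[1,1,1,1,1]'

```text
t: 18.7
ee_pos: [0.6218, -0.1159, 0.367]
tool_rot: [0.056, 0.759, 0.58, 0.291]
contact_force: [-0.9, -1.0, 5.7]
finger_gap: 0.0305
```

Call:
play_rows --offset '[[0,0,0.0001],[0,0,0.0001],[0,0,0.0001],[0,0,0.0001],[0,0,0.0001]]' --dr '[[0,0,8.5],[0,0,8.5],[0,0,8.5],[0,0,8.5],[0,0,8.5]]' --hand '[1,1,1,1,1]'

```text
t: 19.2
ee_pos: [0.6217, -0.1164, 0.3663]
tool_rot: [-0.053, 0.918, 0.265, 0.291]
contact_force: [-1.5, -2.2, 6.8]
finger_gap: 0.0305
```

```bash
python3 tip.py; python3 -c "
from h import *
s=arm.sense();print(rot(s['tool_rot']).inv().apply(s['torque']),rot(s['tool_rot']).inv().apply(s['contact_force']))
"
```

```text
t 19.2 q [-0.003  0.352 -0.042 -0.42  -0.671 -2.313] p [ 0.6217 -0.1164  0.3663] F [-1.5 -2.2  6.8] gap 0.0305
tip tilted [ 0.0522 -0.0898  0.1415] F tilted [ 1.4 -1.3  7. ] [-0.08814349  0.1228118 ]
[-0.4256647  -0.79450807 -0.20183339] [ 1.77975985  1.53617511 -6.88691422]
```

Call:
play_rows --offset '[[0,0,0.0001],[0,0,0.0001],[0,0,0.0001],[0,0,0.0001],[0,0,0]]' --dr '[[0,0,8.4],[0,0,8.4],[0,0,8.4],[0,0,8.4],[0,0,0]]' --hand '[1,1,1,1,1]'

```text
t: 19.7
ee_pos: [0.6214, -0.1165, 0.3659]
tool_rot: [-0.135, 0.955, -0.01, 0.263]
contact_force: [-4.1, -2.2, 7.7]
finger_gap: 0.0307
```

Call:
play_rows --offset '[[0,0,0],[0,0,0],[0,0,0],[0,0,0],[0,0,0]]' --dr '[[0,0,0],[0,0,0],[0,0,0],[0,0,0],[0,0,0]]' --hand '[-1,-1,-1,-1,-1]'

```text
t: 20.2
ee_pos: [0.6213, -0.1156, 0.3635]
tool_rot: [-0.135, 0.956, -0.009, 0.261]
contact_force: [0.1, 0.3, -1.6]
finger_gap: 0.0854
```

```bash
python3 tip.py
python3 - <<'E'
from hfit import *
v=np.load('fit.npy'); 
p=imaging.read_camera('scene'); f=p['frame'][150:290,180:350]
cv2.imwrite('pics/scz10.png',cv2.cvtColor(cv2.resize(f,None,fx=4.2,fy=4.2,interpolation=2),cv2.COLOR_RGB2BGR))
hfit(v,('scene',))
E
```

```text
t 20.2 q [-2.000e-03  3.540e-01 -4.500e-02 -4.210e-01 -6.720e-01 -2.893e+00] p [ 0.6213 -0.1156  0.3635] F [ 0.1  0.3 -1.6] gap 0.0854
tip tilted [ 0.05   -0.0882  0.1389] F tilted [-0.7  0.2 -1.5] [-0.08814349  0.1228118 ]
scene mask (454, 0.58, np.float64(246.8), np.float64(236.4))
pts tilted [[0.0478, -0.0828, 0.1587]]
fit tilted c [ 0.0541 -0.0862  0.1425] d [-0.003  0.029] res [ 0.  -0.6 -0.1  2.3  0.5 -1.8 -0.   0.3]
```

View pics/scz10.png

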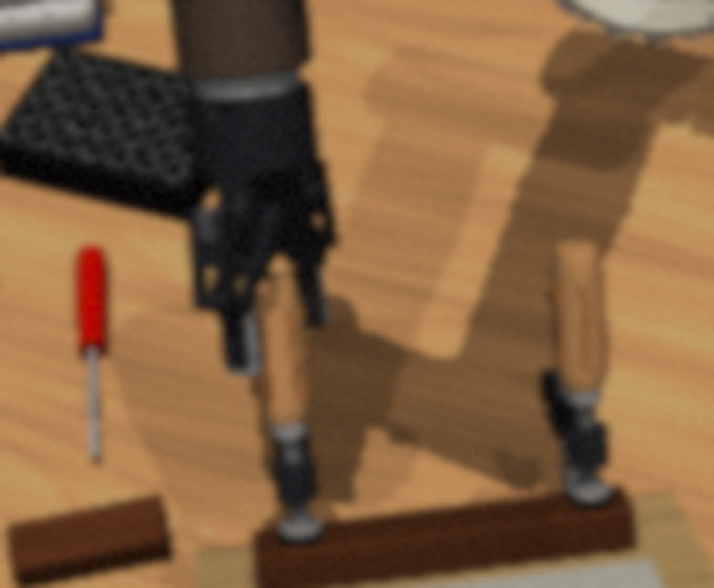

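The handle has turned about 5.7 rad. To be safe I ratchet back for another half turn.

Call:
play_rows --offset '[[0,0,0],[0,0,0],[0,0,0],[0,0,0],[0,0,0]]' --dr '[[0,0,-8.5],[0,0,-8.5],[0,0,-8.5],[0,0,-8.5],[0,0,-8.5]]' --hand '[-1,-1,-1,-1,-1]'

```text
t: 20.9
ee_pos: [0.6212, -0.1157, 0.364]
tool_rot: [-0.03, 0.893, 0.341, 0.293]
contact_force: [-0.4, -0.5, 0.1]
finger_gap: 0.0852
```

Call:
play_rows --offset '[[0,0,0],[0,0,0],[0,0,0],[0,0,0],[0,0,0]]' --dr '[[0,0,-8.5],[0,0,-8.5],[0,0,-8.5],[0,0,-8.5],[0,0,-8.5]]' --hand '[-1,-1,-1,-1,-1]'

```text
t: 21.4
ee_pos: [0.6212, -0.1158, 0.364]
tool_rot: [0.078, 0.709, 0.641, 0.284]
contact_force: [-0.9, -0.5, -0.2]
finger_gap: 0.0849
```

Call:
play_rows --offset '[[0,0,0],[0,0,0],[0,0,0],[0,0,0],[0,0,0]]' --dr '[[0,0,-8.5],[0,0,-8.5],[0,0,-8.5],[0,0,-8.5],[0,0,-8.5]]' --hand '[-1,-1,-1,-1,-1]'

```text
t: 21.9
ee_pos: [0.6212, -0.1157, 0.364]
tool_rot: [0.175, 0.428, 0.854, 0.236]
contact_force: [-0.2, 0.1, 0.7]
finger_gap: 0.0855
```

Call:
play_rows --offset '[[0,0,0],[0,0,0],[0,0,0],[0,0,0],[0,0,0]]' --dr '[[0,0,-8.5],[0,0,-8.5],[0,0,-8.5],[0,0,-8.5],[0,0,-8.5]]' --hand '[-1,-1,-1,-1,-1]'

```text
t: 22.4
ee_pos: [0.6212, -0.1157, 0.364]
tool_rot: [0.249, 0.09, 0.952, 0.157]
contact_force: [-0.5, -0.5, 0.5]
finger_gap: 0.0851
```

Call:
play_rows --offset '[[0,0,0],[0,0,0],[0,0,0],[0,0,0],[0,0,0]]' --dr '[[0,0,0],[0,0,0],[0,0,0],[0,0,0],[0,0,0]]' --hand '[1,1,1,1,1]'

```text
t: 22.9
ee_pos: [0.6214, -0.1159, 0.3644]
tool_rot: [0.249, 0.093, 0.951, 0.157]
contact_force: [0.8, -0.2, 1.5]
finger_gap: 0.0306
```

Call:
play_rows --offset '[[0,0,0],[0,0,0],[0,0,0],[0,0,0],[0,0,0]]' --dr '[[0,0,0],[0,0,0],[0,0,0],[0,0,0],[0,0,0]]' --hand '[1,1,1,1,1]'

```text
t: 23.4
ee_pos: [0.6214, -0.1159, 0.3644]
tool_rot: [0.249, 0.092, 0.951, 0.157]
contact_force: [0.3, -0.5, 1.3]
finger_gap: 0.0304
```

```bash
python3 tip.py
```

```text
t 23.4 q [-0.003  0.354 -0.044 -0.421 -0.671  0.074] p [ 0.6214 -0.1159  0.3644] F [ 0.3 -0.5  1.3] gap 0.0304
tip tilted [ 0.0507 -0.0888  0.1397] F tilted [ 0.7 -0.6  1.1] [-0.08814349  0.1228118 ]
```

Call:
play_rows --offset '[[0,0,0.0001],[0,0,0.0001],[0,0,0.0001],[0,0,0.0001],[0,0,0.0001]]' --dr '[[0,0,8.5],[0,0,8.5],[0,0,8.5],[0,0,8.5],[0,0,8.5]]' --hand '[1,1,1,1,1]'

```text
t: 23.9
ee_pos: [0.6213, -0.1151, 0.364]
tool_rot: [0.173, 0.433, 0.852, 0.237]
contact_force: [-1.4, 1.9, 3.0]
finger_gap: 0.0305
```

Call:
play_rows --offset '[[0,0,0.0001],[0,0,0.0001],[0,0,0.0001],[0,0,0.0001],[0,0,0.0001]]' --dr '[[0,0,8.5],[0,0,8.5],[0,0,8.5],[0,0,8.5],[0,0,8.5]]' --hand '[1,1,1,1,1]'

```text
t: 24.4
ee_pos: [0.6217, -0.114, 0.3643]
tool_rot: [0.075, 0.712, 0.637, 0.285]
contact_force: [-1.1, 4.8, 5.5]
finger_gap: 0.0309
```

Call:
play_rows --offset '[[0,0,0.0001],[0,0,0.0001],[0,0,0.0001],[0,0,0.0001],[0,0,0.0001]]' --dr '[[0,0,8.5],[0,0,8.5],[0,0,8.5],[0,0,8.5],[0,0,8.5]]' --hand '[1,1,1,1,1]'

```text
t: 24.9
ee_pos: [0.6226, -0.1137, 0.3646]
tool_rot: [-0.032, 0.894, 0.336, 0.294]
contact_force: [-1.3, 5.2, 5.6]
finger_gap: 0.0305
```

```bash
python3 tip.py; python3 -c "
from h import *
s=arm.sense();print(rot(s['tool_rot']).inv().apply(s['torque']),rot(s['tool_rot']).inv().apply(s['contact_force']))
"
```

```text
t 24.9 q [ 0.     0.354 -0.041 -0.424 -0.67  -2.156] p [ 0.6226 -0.1137  0.3646] F [-1.3  5.2  5.6] gap 0.0305
tip tilted [ 0.0533 -0.087   0.139 ] F tilted [3.9 5.2 4.2] [-0.08814349  0.1228118 ]
[ 1.38665656  1.12853752 -0.1857273 ] [ 5.36594766 -4.03291887 -3.91546592]
```

About 7.9 rad in total. I release and retreat along the handle axis.

Call:
play_rows --offset '[[0,0,0],[0,0,0],[0,0,0],[0,0,0],[0,0,0]]' --dr '[[0,0,0],[0,0,0],[0,0,0],[0,0,0],[0,0,0]]' --hand '[-1,-1,-1,-1,-1]'

```text
t: 25.4
ee_pos: [0.6219, -0.1156, 0.3622]
tool_rot: [-0.031, 0.894, 0.338, 0.292]
contact_force: [1.0, 0.6, -0.5]
finger_gap: 0.0857
```

Call:
play_rows --offset '[[0,0,-0.015],[0,0,-0.025],[0,0,-0.03],[0,0,-0.03],[0,0,-0.03]]' --dr '[[0,0,0],[0,0,0],[0,0,0],[0,0,0],[0,0,0]]' --hand '[-1,-1,-1,-1,-1]'

```text
t: 25.9
ee_pos: [0.5554, -0.1489, 0.4723]
tool_rot: [-0.031, 0.894, 0.338, 0.293]
contact_force: [-0.4, -0.5, 0.9]
finger_gap: 0.0851
```

```bash
python3 tip.py
python3 - <<'E'
from hfit import *
v=np.load('fit.npy'); 
p=imaging.read_camera('scene'); f=p['frame'][150:290,180:350]
cv2.imwrite('pics/scz11.png',cv2.cvtColor(cv2.resize(f,None,fx=4.2,fy=4.2,interpolation=2),cv2.COLOR_RGB2BGR))
f=p['frame'][235:300,200:350]
cv2.imwrite('pics/scz12.png',cv2.cvtColor(cv2.resize(f,None,fx=5.3,fy=5.3,interpolation=2),cv2.COLOR_RGB2BGR))
T=tilt(v[2])
for t in('pad_face','ledge_end','handle_grip'): print(t,[(a['score'],T.inv().apply(np.array(a['position'])-[v[0],v[1],.075]).round(4)) for a in imaging.spot_point(p,t)[:1]])
hfit(v,('scene',))
E
```

```text
t 25.9 q [-0.064  0.181 -0.018 -0.379 -0.877 -2.185] p [ 0.5554 -0.1489  0.4723] F [-0.4 -0.5  0.9] gap 0.0851
tip tilted [ 0.0407 -0.0884  0.2701] F tilted [-0.  -0.2  1. ] [-0.08814349  0.1228118 ]
pad_face [(0.58, array([ 0.057 , -0.0829,  0.0282]))]
ledge_end [(0.87, array([ 0.0551, -0.0884,  0.0295]))]
handle_grip [(0.7, array([ 0.045 , -0.0843,  0.162 ]))]
scene mask (479, 0.56, np.float64(246.0), np.float64(236.1))
pts tilted [[0.046, -0.0811, 0.1596]]
fit tilted c [ 0.0525 -0.0878  0.143 ] d [-0.009 -0.   ] res [ 0.2 -0.7 -0.   2.6  0.1 -1.9 -0.1 -0. ]
```

View pics/scz11.png

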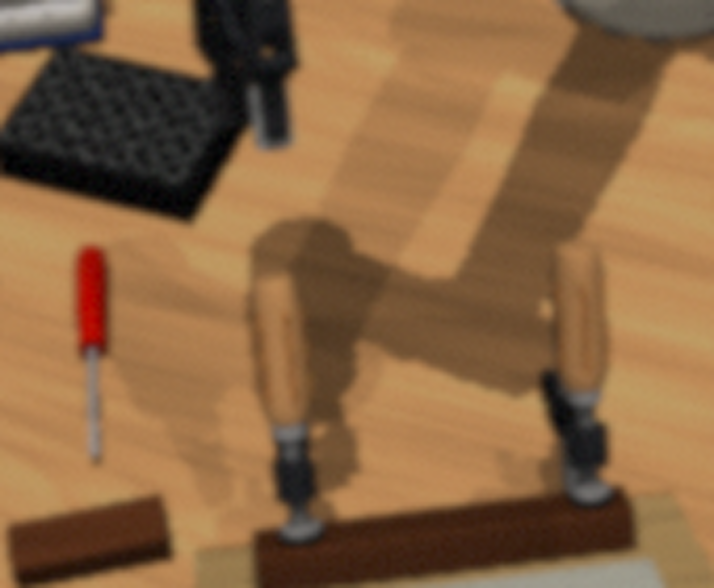

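View pics/scz12.png

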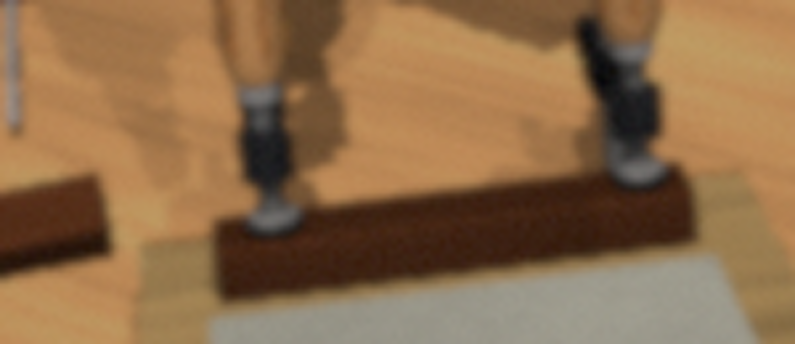

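Run:
```python
from h import *
a=cv2.cvtColor(cv2.imread('pics/scene0.png'),cv2.COLOR_BGR2GRAY).astype(np.float32)
p=imaging.read_camera('scene'); save(p,'scene_end'); b=cv2.cvtColor(p['frame'],cv2.COLOR_RGB2GRAY).astype(np.float32)
# vertical profile shift of ledge lower front edge (facing camera) and top edge by columns
def edge(im,x0,x1,y0,y1):
    pr=cv2.GaussianBlur(im,(1,5),0)[y0:y1,x0:x1]; g=np.abs(np.diff(pr,axis=0)); 
    return [round(float((g[:,i]**2*np.arange(y0,y1-1)).sum()/(g[:,i]**2).sum()),2) for i in range(g.shape[1])]
def shift(x0,x1,y0,y1):
    best=[]
    ref=a[y0:y1,x0:x1]
    for d in np.arange(-3,3.01,.1):
        M=np.float32([[1,0,0],[0,1,-d]]); w=cv2.warpAffine(b,M,(560,420),flags=cv2.INTER_LINEAR)[y0:y1,x0:x1]
        best.append((((w-ref)**2).mean(),round(d,1)))
    return min(best)
for n,r in dict(ledgeR=(243,255,274,295),ledgeM=(270,290,272,292),ledgeL=(310,325,268,290),boardR=(228,240,276,300),sheet=(245,330,290,330)).items(): print(n,shift(*r))
```

```text
ledgeR (np.float32(302.86194), np.float64(0.7))
ledgeM (np.float32(36.14505), np.float64(0.3))
ledgeL (np.float32(22.403986), np.float64(-0.1))
boardR (np.float32(53.240013), np.float64(0.6))
sheet (np.float32(45.13505), np.float64(0.4))
```

View pics/scene_end.png

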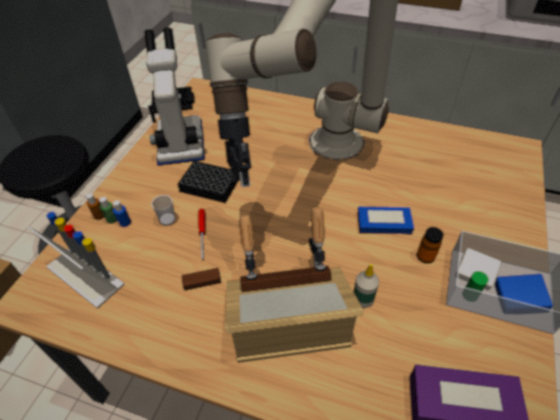

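Run:
```python
from h import *
ims=[cv2.imread('pics/scene0.png'),cv2.imread('pics/scene_end.png')]
for k in range(2):
    pass
R_=[]
for im in ims:
    g=cv2.GaussianBlur(im[:,:,1].astype(np.float32),(5,3),0); o=[]
    for x in range(246,328,6):
        # lower edge dark ledge -> light board : strongest positive gradient near expected line
        col=g[278:300 ,x] if x<290 else g[274:296,x]; y0=278 if x<290 else 274
        d=np.diff(col); i=int(np.argmax(d)); i=min(max(i,1),len(d)-2)
        sub=i+0.5*(d[i-1]-d[i+1])/(d[i-1]-2*d[i]+d[i+1]+1e-9); o.append(y0+sub+.5)
    R_.append(np.array(o)); 
print(list(range(246,328,6))); print(R_[0].round(1));print(R_[1].round(1)); print((R_[1]-R_[0]).round(2))
```

```text
[246, 252, 258, 264, 270, 276, 282, 288, 294, 300, 306, 312, 318, 324]
[290.5 290.  289.2 288.4 287.9 287.3 286.4 285.6 285.2 284.4 283.4 282.8
 282.3 281.3]
[291.3 290.4 289.8 289.3 288.4 287.5 286.8 286.2 285.4 284.4 283.7 283.2
 282.3 281.4]
[0.79 0.38 0.59 0.85 0.49 0.16 0.39 0.56 0.22 0.04 0.26 0.39 0.   0.05]
```

Run:
```python
from h import *
v=np.load('fit.npy'); m=model(*v[:3]); p=imaging.read_camera('scene')
print(proj(p,m([.078,-.088,0]))-proj(p,m([.078,-.088,.0026])))
for t in('clamp','heel','ledge_end'):
    r=imaging.masks_of(p,t); print(t,[(round(float(a['score']),2),int(a['region'].sum())) for a in r[:2]])
# screw exposure between jaw arm and pad: initial vs now crop, side by side with tight clamp
a=cv2.imread('pics/scz4.png') # 5x, origin (200,180)
b=cv2.imread('pics/scene_end.png')[180:300,200:360]; b=cv2.resize(b,None,fx=5,fy=5,interpolation=2)
cv2.imwrite('pics/cmp.png',np.hstack([a[240:540,150:420],b[240:540,150:420]]))
```

```text
[0.10458486 0.8842432 ]
clamp [(0.84, 685)]
heel [(0.66, 504), (0.61, 668)]
ledge_end [(0.67, 747), (0.65, 1407)]
```

View pics/cmp.png

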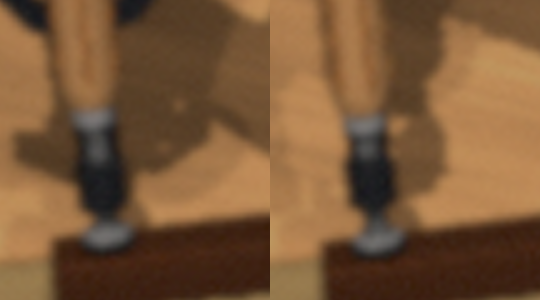

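```bash
python3 -c "
from h import *
st(); print(arm.finish_job())"
```

```text
t 26.5 q [-0.062  0.185 -0.019 -0.38  -0.874 -2.185] p [ 0.5571 -0.1482  0.4694] F [0.6 0.2 0.4] gap 0.0857
the job is handed in; nothing more can be done
None
```

I slid the right clamp's jaw down, screwed it tight and handed the job in at 26.5 s; no verdict came back.

**What I did:** I pushed the heel about 51 mm down the bar until it stopped dead at about 25 N. I then gripped the handle and turned it clockwise about 7.9 rad in two bites. After that I released it and backed off about 130 mm along the screw.

**Last checks:**
- **Ledge:** its lower edge moved down about 0.4–0.85 px at the right end and about 0 at the left. Lying fully flat should give 0.88 px at the clamp, so it looks flat or close to it.
- **Screw:** more of it shows between the jaw arm and the pad than before.
- **Turning:** the torque stayed at 0.15–0.2 N m with no sign of slipping.
- **Release:** the last force reading was near zero.
- **Other things:** the rest of the bench and the tight clamp look unmoved in the final picture.

**Disagreements and limits:**
- **Handle lean:** the final handle fit gave almost no lean from the scene camera alone. The earlier two-camera fit gave about 0.08 rad, and the network's points also suggest a lean. I therefore have no exact reading of the jaw tilt.
- **Pad force:** I could not measure it directly; I infer it from the number of turns.

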